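# Load specimen pots through the intake hatch

## Robot

A 6-joint arm with a two-finger parallel gripper is mounted at the origin on the work surface. World frame = base frame: x ahead of the robot, y to its left, z up, the work surface at z = 0. Lengths are in m, angles in degrees, forces in N, time in s.
With the tool pointing down it reaches from about 0.35 to 0.875 m from the base axis. Payload 4.2 kg.
Tool frame: the origin (TCP) lies at the very end of the fingers, on their centre line; the grasp point (between the pads) lies 19 mm behind it; z points along the fingers, y is the line along which they close (so a half turn about z gives the same grasp; the last joint's range is limited). The gripper opens to 87 mm and grips with 3 to 60 N. Pads are 19 mm wide; open, the fingers measure 117 mm over their backs; the gripper's body (75 mm by 190 mm) begins 51 mm behind the grasp point.
Start: joints at [92.166, 22.042, 0.453, 0, -68.411, -14.817], TCP at [0.137, 0.61, 0.223] pointing down, gripper open.
Joint ranges: [-179.83, 179.83], [-69.29, 118.12], [-61.27, 80.66], [-181.25, 117.63], [-171.15, -9.14], [-177.46, 177.46]. Speed limits (degrees/s): [159.86, 159.86, 180, 180, 180, 180].

## Interface

Orientations are given as a 3x3 rotation matrix whose columns are the frame's x, y, z axes.
In Python, from station import monitor, cams, ticket gives the robot as it stands.
- The arm moves only by the tool drive_tool, never from a script. Its argument "moves" is a list of rows, each an object with "delta_pos": the shift along the tool's x, y, z in mm, a list of three; "turn": the turn about the tool's z in rad; "claw": the opening, from 0 (shut) to 1 (fully open). A call has 1 to 12 rows; each row shifts and turns the commanded pose from where the row before left it, along the tool's axes as they then stand; what a row does not reach is not made up. A row lasts 1/8 s, in which the tool goes at most 62.5 mm and 10.7 degrees, less where a joint would pass 70% of its speed; a pose out of reach is approached as far as the arm can. A call is refused whole if a number of a shift passes 62.5 or a number of a turn 0.188, either way. A call with a gripper value outside its range is refused whole. The fingers move at their own pace and stop on an object; the grip force is fixed at half the most. Time passes only in rows, so rows that do not move let the fingers close. It gives the time, the measured TCP pose, the force, the opening and the grip force at its end, in the units of the state.
- monitor.sense(): the state, without advancing time (a new reading comes with each control period).
- cams.capture(name): name is "side" or "top" or "wrist"; returns a dict with "color" (420x560x3 uint8, red, green, blue), "range_z" (420x560 float32, m along the optical axis (not along the pixel's ray), 0 where there is no reading), "vertical_fov" (degrees; the focal length in pixels is half the picture's height over the tangent of half this angle, whatever the lens; pixels are square), "cx", "cy" (the principal point, pixels), "extrinsics" (4x4, takes a point from camera to world coordinates). Camera axes: x right, y down, z forward; pixel columns grow to the right and rows downward; lengths in m; the calibration is good to about 2 mm. A picture is of the moment at which its call begins.
- ticket.finish_job(): hands the job in; it is judged then, once.
The state is a dict: "time_s": time; "joints": joint angles; "joint_velocities": joint speeds; "effort": joint torques, N m; "tcp_pos": TCP position; "ee_rot": TCP orientation; "wrist_force": force on the tool from outside, world axes, zero at the start; "moment": the same for the moment, N m; "gripper_width": opening from 0.0 (shut) to 1.0 (fully open); "gripper_force": force on a finger pad.
Only numpy, scipy, OpenCV 4.12 (cv2) and the standard library are available. Lean on these libraries where they do the work, as an engineer would, in place of code of your own. Each camera call takes 0.05 s, during which the arm holds its last target. There are 200 camera calls.

## Task

Open the intake module's hatch by turning the black ring on its deck counter-clockwise until the pointer is at the long bar, then pass every specimen pot through the hatch into the chamber without anything touching the hatch's aluminium rim: lower each pot well into the opening before letting go, do not throw or drop it in from above. When all of them are inside, turn the ring back to the dot so that the hatch is shut, and leave the scanner and the bottle where they are.

Things in the scene. Friction and masses are not known exactly. Their poses are not given: they have to be found in the camera images.
- intake: white benchtop module fixed to the bench, 291 mm deep (own x -121 to 170), 435 wide (own y -230 to 205), front to -x; origin on the bench. Left part (y -75 to 205): closed chamber, front wall 119 mm high, then a panel sloping up and back at 40 degrees to 215 mm at x = -6, then a clear roof 215 mm high. Right part: deck 85 mm high, with a display block (185 mm high) behind x = 110
- chute: slick low-friction floor inside the chamber (origin and axes of intake), falling 0.2 mm per mm to the back (+x) and 0.2 to the right (-y); its top is 80 mm above the bench under the middle of the hatch. A pot let go inside the hatch drops on it and slides to the far right corner by itself
- hatch (a point): middle of the hatch opening, at (-60, 90, 170) mm in the intake's frame, same axes. The opening lies in the 40 degree panel: 90 mm wide along the intake's y, 100 mm along the slope (77 mm seen from above). A grey shutter just behind it slides 102 mm to the intake's -y side as the ring turns from shut to open. A pot held upright passes straight down through it, cap in the fingers
- hatch_rim: aluminium frame round the hatch opening, not to be touched: 12 mm wide, 8 mm thick, 2 mm proud of the panel; highest edge 215 mm, lowest 125 mm above the bench. Its origin and axes are those of intake
- ring_axis (a point): point on the vertical axis of the hatch ring at mid height, at (-65, -155, 102) mm in the intake's frame. The ring is a black knurled collar, 58 mm outer diameter, 26 mm high (89 to 115 mm above the bench), round a fixed steel barrel of 36 mm diameter that ends 134 mm above the bench. Grip it across from above, straddling the barrel
- ring (a joint): ring angle, rad, growing counter-clockwise from above: 0 = hatch shut (white pointer on the ring at the black dot on the deck), 1.35 = fully open (pointer at the long black bar); starts between 0 and 0.5. Detents at 0, 0.45, 0.9, 1.35; end stops at -0.05 and 1.40. Takes up to about 0.2 N m; stays where it is left or settles into the near detent
- pot0: specimen pot: round clear body with pale contents, 50 mm diameter and 50 mm tall, with a narrow white screw cap on top, 26 mm diameter and 30 mm tall (80 mm tall in all); about 90 g. Origin at the centre of its underside, z up through the cap. Upright on the bench at the start; None when absent (4 to 6 are there). Best gripped by the cap
- pot1: specimen pot: round clear body with pale contents, 50 mm diameter and 50 mm tall, with a narrow white screw cap on top, 26 mm diameter and 30 mm tall (80 mm tall in all); about 90 g. Origin at the centre of its underside, z up through the cap. Upright on the bench at the start; None when absent (4 to 6 are there). Best gripped by the cap
- pot2: specimen pot: round clear body with pale contents, 50 mm diameter and 50 mm tall, with a narrow white screw cap on top, 26 mm diameter and 30 mm tall (80 mm tall in all); about 90 g. Origin at the centre of its underside, z up through the cap. Upright on the bench at the start; None when absent (4 to 6 are there). Best gripped by the cap
- pot3: specimen pot: round clear body with pale contents, 50 mm diameter and 50 mm tall, with a narrow white screw cap on top, 26 mm diameter and 30 mm tall (80 mm tall in all); about 90 g. Origin at the centre of its underside, z up through the cap. Upright on the bench at the start; None when absent (4 to 6 are there). Best gripped by the cap
- pot4: specimen pot: round clear body with pale contents, 50 mm diameter and 50 mm tall, with a narrow white screw cap on top, 26 mm diameter and 30 mm tall (80 mm tall in all); about 90 g. Origin at the centre of its underside, z up through the cap. Upright on the bench at the start; None when absent (4 to 6 are there). Best gripped by the cap
- pot5: specimen pot: round clear body with pale contents, 50 mm diameter and 50 mm tall, with a narrow white screw cap on top, 26 mm diameter and 30 mm tall (80 mm tall in all); about 90 g. Origin at the centre of its underside, z up through the cap. Upright on the bench at the start; None when absent (4 to 6 are there). Best gripped by the cap
- scanner: hand-held barcode scanner lying on the bench, 175 x 62 x 50 mm, loose; origin under its middle. A bystander: leave it alone
- bottle: white plastic bottle, 66 mm diameter, 150 mm tall, loose; origin at the centre of its underside. A bystander: leave it alone
Not all that is in view belongs to the job. Leave any green or purple look-alike of the pot0 alone.

How it is judged:
By the outcome, as a careful person would: the job done as asked, in the order asked, and still so for the second after the job is handed in, with the robot touching nothing.
Of pot0, pot1, pot2, pot3, pot4, pot5 only 4 to 6 are there at a start; the rules pass over those that are not, and their reading is None.
At some moment in a run one of pot0, pot1, pot2, pot3, pot4, pot5 may be knocked a few centimetres aside while the robot is not near it.
It also fails if it takes over 208 s, if anything falls off the work surface, if the arm or the gripper's body presses on something with over 40 N, if the wrist force passes 120 N, or if a joint passes its speed limit or range.

## Working session

There is one attempt and no reset: what is moved stays moved. The work goes in short steps, Python scripts to look and compute and a tool call to move; the robot and the scene stay as the last step left them, time stands still between calls to the robot, and variables do not carry over. Pictures are saved under pics/ and viewed, at most 15 in all, crops included, and the job is handed in when it is done.

Besides the shell and the picture viewer there is one more tool, called after "Call:" as name([rows], argument=value, ...), one row to a line, values as JSON. drive_tool: Moves the arm, as the interface text tells. Its arguments: {"type":"object","properties":{"moves":{"type":"array","items":{"type":"object","properties":{"delta_pos":{"type":"array","items":{"type":"number"}},"turn":{"type":"number"},"claw":{"type":"number"}}}}},"required":["moves"]}

```bash
mkdir -p pics
cat > h.py <<'E'
import numpy as np, cv2
from station import monitor, cams, ticket
def cap(n):
    c=cams.capture(n); c['f']=c['color'].shape[0]/2/np.tan(np.radians(c['vertical_fov'])/2); return c
def save(c,p): cv2.imwrite('pics/'+p,c['color'][:,:,::-1])
def ray(c,u,v):
    T=np.array(c['extrinsics']); d=T[:3,:3]@np.array([(u-c['cx'])/c['f'],(v-c['cy'])/c['f'],1]); return T[:3,3],d
def onz(c,u,v,z):
    o,d=ray(c,u,v); return o+d*(z-o[2])/d[2]
def cloud(c):
    h,w=c['range_z'].shape; v,u=np.mgrid[:h,:w]; Z=c['range_z']
    P=np.stack([(u-c['cx'])/c['f']*Z,(v-c['cy'])/c['f']*Z,Z],-1); T=np.array(c['extrinsics'])
    return P@T[:3,:3].T+T[:3,3]
def proj(c,p):
    T=np.array(c['extrinsics']); q=T[:3,:3].T@(np.array(p)-T[:3,3]); return q[0]/q[2]*c['f']+c['cx'],q[1]/q[2]*c['f']+c['cy']
E
python3 - <<'E'
from h import *
for n in('top','side'):
    c=cap(n); save(c,n+'0.png'); print(n,c['f'],c['cx'],c['cy'],np.round(c['extrinsics'],3).tolist())
s=monitor.sense(); print(s['tcp_pos'],np.round(s['ee_rot'],3).tolist(),s['gripper_width'],s['time_s'])
E
```

```text
top 398.44475321097076 272.1062102274442 209.54870115183013 [[0.009, -0.996, 0.085, 0.412], [-0.999, -0.006, 0.036, -0.118], [-0.035, -0.085, -0.996, 1.069], [0.0, 0.0, 0.0, 1.0]]
side 429.8860945070111 281.17585107766075 207.30854786791468 [[-0.975, -0.169, 0.141, 0.319], [-0.22, 0.725, -0.652, 0.598], [0.008, -0.667, -0.745, 0.924], [0.0, 0.0, 0.0, 1.0]]
[0.13675884 0.60931385 0.22159735] [[0.976, -0.219, -0.0], [-0.219, -0.976, -0.002], [0.0, 0.002, -1.0]] 1.0012421411851324 0.1
```

View pics/top0.png

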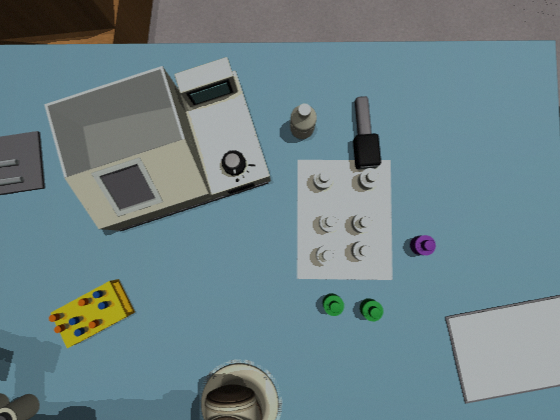

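View pics/side0.png

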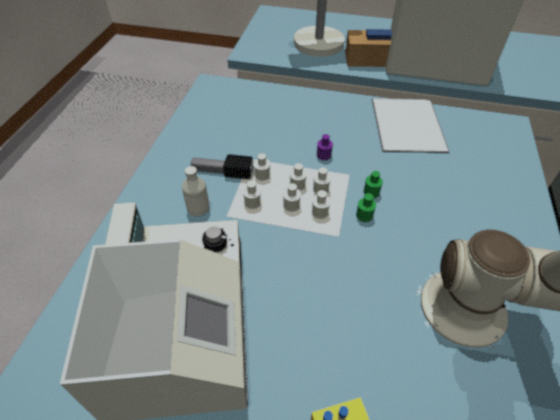

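The top view shows six pots on the white mat, with caps near (322,177), (368,176), (328,222), (361,220), (323,254) and (359,248). The ring is near (233,160) and the hatch near (128,185). The green and purple look-alikes and the scanner are clear of the intake. Next I measure the intake and caps.

Run:
```python
from h import *
c=cap('top'); P=cloud(c); z=P[...,2]; np.savez('top.npz',P=P,col=c['color'])
# deck
m=((abs(z-.085)<.005)&(c['range_z']>0)).astype(np.uint8); m[:, :170]=0; m[:, 275:]=0; m[200:]=0
m=cv2.morphologyEx(m,cv2.MORPH_OPEN,np.ones((3,3)))
r=cv2.minAreaRect((P[m>0][:,:2]*1000).astype(np.float32)); print('deck',m.sum(),r,cv2.boxPoints(r).round().tolist(), np.median(z[m>0]))
# barrel top
b=(abs(z-.134)<.008)&(c['range_z']>0); b[:, :215]=0; b[:,250:]=0; b[:140]=0;b[180:]=0
q=P[b]; print('barrel',b.sum(),q.mean(0).round(4),(q.max(0)+q.min(0))/2)
# caps
b=((z>.068)&(z<.095)).astype(np.uint8); b[:, :300]=0; b[:165]=0; b[290:]=0
n,l,st,ce=cv2.connectedComponentsWithStats(b)
for i in range(1,n):
    if st[i,4]>15: q=P[l==i]; print(ce[i].round(1),st[i,4],np.median(q,0).round(4),((q.max(0)+q.min(0))/2).round(4),(q.max(0)-q.min(0)).round(3),c['color'][l==i].mean(0).round())
big=cv2.resize(c['color'][130:200,190:290],None,fx=6,fy=6,interpolation=cv2.INTER_CUBIC); cv2.imwrite('pics/ring.png',big[:,:,::-1])
```

```text
deck 5112 ((693.84814453125, 42.5596923828125), (289.3802185058594, 155.32681274414062), 18.259563446044922) [[532.0, 71.0], [581.0, -77.0], [856.0, 14.0], [807.0, 162.0]] 0.08462153984052811
barrel 176 [0.6102 0.0118 0.1334] [0.61069501 0.01269479 0.13207941]
[324.6 176.1] 88 [ 0.5817 -0.214   0.0793] [ 0.5823 -0.2132  0.0766] [0.025 0.023 0.017] [159. 163. 163.]
[372.2 175.8] 97 [ 0.5824 -0.3311  0.0791] [ 0.5829 -0.3318  0.0762] [0.024 0.024 0.016] [156. 160. 159.]
[330.9 220.9] 88 [ 0.4692 -0.2288  0.0795] [ 0.4693 -0.2288  0.0791] [0.025 0.025 0.011] [165. 169. 169.]
[365.4 221.5] 90 [ 0.4686 -0.3125  0.0792] [ 0.4685 -0.3132  0.0769] [0.022 0.024 0.014] [162. 166. 166.]
[428.7 244.8] 99 [ 0.4121 -0.4665  0.0787] [ 0.412  -0.4674  0.0759] [0.024 0.024 0.015] [ 99.  48. 123.]
[365.3 250.4] 92 [ 0.3983 -0.3117  0.0792] [ 0.3971 -0.3124  0.0765] [0.022 0.024 0.014] [161. 165. 165.]
[327.9 255.1] 91 [ 0.3853 -0.2211  0.0794] [ 0.3854 -0.2212  0.0754] [0.025 0.025 0.014] [165. 169. 169.]
```

View pics/ring.png

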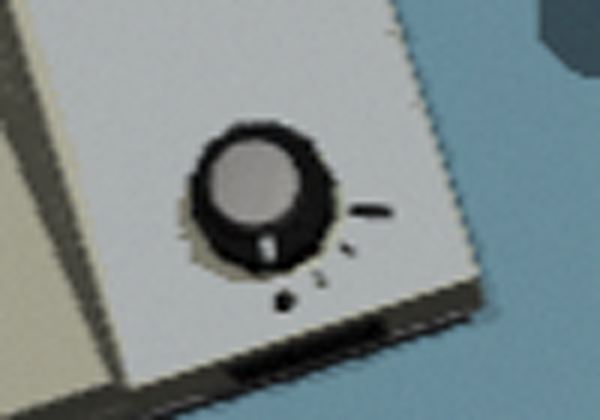

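The crop shows the white pointer at the front, near (267,248), close to the dot at (284,300). The long bar is at (370,210). The deck fit predicts the ring axis at about (0.6106, 0.0117), which agrees with the measured barrel. Next I check the pose against the hatch opening.

```bash
cat >> h.py <<'E'
YAW=np.radians(18.26); O=np.array([.6238,.1793,0])
def own(): return np.array([[np.cos(YAW),-np.sin(YAW),0],[np.sin(YAW),np.cos(YAW),0],[0,0,1]])
def W(p): return O+own()@(np.array(p)/1000)
def I(p): return own().T@(np.array(p)-O)*1000
E
python3 - <<'E'
from h import *
c=cap('top'); im=c['color'].astype(int); s=im.sum(2)
m=np.zeros(s.shape,np.uint8); sub=s[150:225,90:170]; print(s[187,92:170:3])
m[150:225,90:170]=(sub<330)
m=cv2.morphologyEx(m,cv2.MORPH_OPEN,np.ones((3,3)))
n,l,st,ce=cv2.connectedComponentsWithStats(m); i=l[187,128]; print(st[i],ce[i])
box=cv2.boxPoints(cv2.minAreaRect(np.argwhere(l==i)[:,::-1].astype(np.float32)))
cnt=max(cv2.findContours((l==i).astype(np.uint8),0,2)[0],key=cv2.contourArea)
q=cv2.approxPolyDP(cnt,6,True)[:,0]; print(q.tolist())
nrm=own()@[-np.sin(np.radians(40)),0,np.cos(np.radians(40))]; p0=W([-60,90,170])
for u,v in q:
    o,d=ray(c,u,v); t=((p0-o)@nrm)/(d@nrm); print('own',I(o+d*t).round(1))
for a in [(-60,90,170)]: print(proj(c,W(a)))
# ring pointer: bright in dark annulus at z .115
for u,v in [(190+267/6,130+248/6)]: p=I(onz(c,u,v,.115)); print('ptr',p, np.degrees(np.arctan2(p[1]+155,p[0]+65)))
for n,u,v in [('dot',284,300),('bar',370,210)]: p=I(onz(c,190+u/6,130+v/6,.085)); print(n,p,np.degrees(np.arctan2(p[1]+155,p[0]+65)))
P=cloud(c); b=(abs(P[...,2]-.215)<.006)
b[:, 170:]=0; b[210:]=0; q=np.array([I(p) for p in P[b]]); print('roof',len(q),np.percentile(q,[1,99],0).round(1))
E
```

```text
[458 461 456 459 464 197 206 216 211 203 204 204 203 208 208 208 210 206
 203 328 460 457 460 458 459 464]
[ 100  164   54   45 1497] [127.11623246 186.30794923]
[[137, 164], [100, 176], [119, 208], [153, 198]]
own [-23.3  46.9 200.8]
own [-23.3 134.2 200.8]
own [-93.1 135.  142.2]
own [-95.1  51.2 140.6]
(np.float64(128.5816567309124), np.float64(187.331283135177))
ptr [ -88.86403248 -150.51242358  115.        ] 169.3500325943317
dot [-105.60477055 -148.68972514   85.        ] 171.1664833516295
bar [ -80.51308424 -194.34670033   85.        ] -111.51765453257035
roof 9611 [[-13.1 -67.6 209.9]
 [168.4 203.  218.2]]
```

The opening centre measures about own (-59, 91), which agrees with the model to within 2 mm. The ring is at about 0. Now I raise and turn the tool for the ring grasp.

Call:
drive_tool([
  {"delta_pos": [0, 0, -40], "turn": 0.173, "claw": 1},
  {"delta_pos": [0, 0, -40], "turn": 0.173, "claw": 1},
  {"turn": 0.173, "claw": 1},
  {"turn": 0.173, "claw": 1},
  {"turn": 0.173, "claw": 1},
  {"turn": 0.173, "claw": 1},
  {"turn": 0.173, "claw": 1},
  {"turn": 0.173, "claw": 1},
  {"turn": 0.173, "claw": 1},
  {"turn": 0.171, "claw": 1},
  {"claw": 1},
])

```text
invalid input
```

```bash
cat >> h.py <<'E'
def to(p):
    s=monitor.sense(); R=np.array(s['ee_rot']); y=R[:,1]
    print('t',round(s['time_s'],2),'tcp',np.round(np.array(s['tcp_pos'])*1000,1),'yaw_y',round(np.degrees(np.arctan2(y[1],y[0])),1),'tilt',R[2].round(4),'F',np.round(s['wrist_force'],1),'w',round(s['gripper_width'],3),'gf',s['gripper_force'],'q',np.round(s['joints'],0))
    print('delta tool mm',(R.T@(np.array(p)-s['tcp_pos'])*1000).round(1))
E
python3 -c "
from h import *
to(list(W([-65,-155,0])[:2])+[.30])"
```

```text
t 0.2 tcp [136.8 609.5 221.9] yaw_y -102.7 tilt [ 1.0e-04  1.3e-03 -1.0e+00] F [-0.5 -0.1  0.6] w 1.0 gf 0.0 q [ 92.  22.   0.  -0. -68. -15.]
delta tool mm [593.3 479.5 -77.4]
```

Call:
drive_tool([
  {"delta_pos": [0, 0, -40], "turn": 0.173, "claw": 1},
  {"delta_pos": [0, 0, -40], "turn": 0.173, "claw": 1},
  {"delta_pos": [0, 0, 0], "turn": 0.173, "claw": 1},
  {"delta_pos": [0, 0, 0], "turn": 0.173, "claw": 1},
  {"delta_pos": [0, 0, 0], "turn": 0.173, "claw": 1},
  {"delta_pos": [0, 0, 0], "turn": 0.173, "claw": 1},
  {"delta_pos": [0, 0, 0], "turn": 0.173, "claw": 1},
  {"delta_pos": [0, 0, 0], "turn": 0.173, "claw": 1},
  {"delta_pos": [0, 0, 0], "turn": 0.173, "claw": 1},
  {"delta_pos": [0, 0, 0], "turn": 0.171, "claw": 1},
  {"delta_pos": [0, 0, 0], "turn": 0, "claw": 1},
])

```text
time_s: 1.58
tcp_pos: [0.1368, 0.6097, 0.3023]
ee_rot: [[-0.367, -0.93, -0.0], [-0.93, 0.367, -0.001], [0.001, -0.0, -1.0]]
wrist_force: [-0.3, -0.0, 0.9]
gripper_width: 0.998
gripper_force: 0.0
```

```bash
python3 -c "
from h import *
to(list(W([-65,-155,0])[:2])+[.30])"
```

```text
t 1.57 tcp [136.8 609.7 302.3] yaw_y 158.5 tilt [ 6.e-04 -1.e-04 -1.e+00] F [-0.3 -0.   0.9] w 0.998 gf 0.0 q [  92.   20.    8.   -0.  -79. -114.]
delta tool mm [ 382.2 -660.3    2.5]
```

Call:
drive_tool([
  {"delta_pos": [24, -41, 0], "turn": 0, "claw": 1},
  {"delta_pos": [24, -41, 0], "turn": 0, "claw": 1},
  {"delta_pos": [24, -41, 0], "turn": 0, "claw": 1},
  {"delta_pos": [24, -41, 0], "turn": 0, "claw": 1},
  {"delta_pos": [24, -41, 0], "turn": 0, "claw": 1},
  {"delta_pos": [24, -41, 0], "turn": 0, "claw": 1},
  {"delta_pos": [24, -41, 0], "turn": 0, "claw": 1},
  {"delta_pos": [24, -41, 0], "turn": 0, "claw": 1},
])

```text
time_s: 2.58
tcp_pos: [0.3715, 0.309, 0.3027]
ee_rot: [[-0.366, -0.931, 0.0], [-0.931, 0.366, 0.0], [-0.001, -0.0, -1.0]]
wrist_force: [0.5, -0.4, 0.6]
gripper_width: 1.001
gripper_force: 0.0
```

Call:
drive_tool([
  {"delta_pos": [24, -41, 0], "turn": 0, "claw": 1},
  {"delta_pos": [24, -41, 0], "turn": 0, "claw": 1},
  {"delta_pos": [24, -41, 0], "turn": 0, "claw": 1},
  {"delta_pos": [24, -41, 0], "turn": 0, "claw": 1},
  {"delta_pos": [24, -41, 0], "turn": 0, "claw": 1},
  {"delta_pos": [24, -41, 0], "turn": 0, "claw": 1},
  {"delta_pos": [24, -41, 0], "turn": 0, "claw": 1},
  {"delta_pos": [14, -43, 0], "turn": 0, "claw": 1},
  {"delta_pos": [0, 0, 0], "turn": 0, "claw": 1},
])

```text
time_s: 3.7
tcp_pos: [0.6117, 0.0174, 0.301]
ee_rot: [[-0.37, -0.929, -0.002], [-0.929, 0.37, -0.001], [0.001, 0.002, -1.0]]
wrist_force: [-1.0, -0.6, 0.4]
gripper_width: 1.001
gripper_force: 0.0
```

```bash
python3 -c "
from h import *
to(list(W([-65,-155,0])[:2])+[.30])
c=cap('wrist'); save(c,'w1.png'); print(proj(c,W([-65,-155,134])))
P=cloud(c); b=abs(P[...,2]-.134)<.006; print(b.sum(), I(np.median(P[b],0)), I((P[b].max(0)+P[b].min(0))/2))
"
```

```text
t 3.7 tcp [611.7  17.4 301. ] yaw_y 158.3 tilt [ 0.0013  0.0016 -1.    ] F [-1.  -0.6  0.4] w 1.001 gf 0.0 q [ 17.  18.   6.   0. -78. -38.]
delta tool mm [ 5.7 -1.2  1. ]
(np.float64(277.05258184558454), np.float64(191.64344043000145))
2392 [-48.32948978 -89.63091464 133.85894498] [ -27.59267703 -165.09502011  133.99872817]
```

View pics/w1.png

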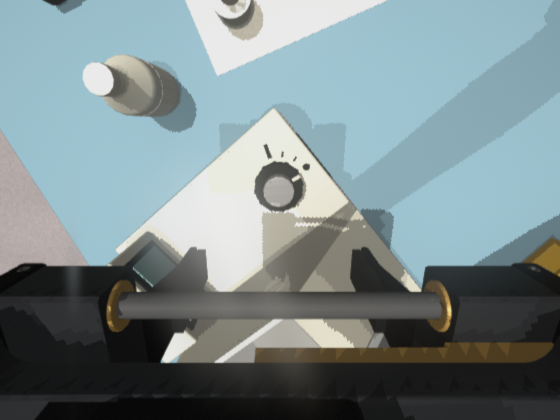

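The wrist view shows the barrel top at (278,190), against a predicted (277,192). The pointer at (296,177) is near the dot at (306,167). I descend and grip.

Call:
drive_tool([
  {"delta_pos": [5.7, -1.2, 40], "turn": 0, "claw": 1},
  {"delta_pos": [0, 0, 40], "turn": 0, "claw": 1},
  {"delta_pos": [0, 0, 40], "turn": 0, "claw": 1},
  {"delta_pos": [0, 0, 40], "turn": 0, "claw": 1},
  {"delta_pos": [0, 0, 30], "turn": 0, "claw": 1},
  {"delta_pos": [0, 0, 17], "turn": 0, "claw": 1},
  {"delta_pos": [0, 0, 0], "turn": 0, "claw": 1},
  {"delta_pos": [0, 0, 0], "turn": 0, "claw": 1},
])

```text
time_s: 4.75
tcp_pos: [0.6103, 0.0141, 0.0971]
ee_rot: [[-0.368, -0.93, 0.003], [-0.93, 0.368, 0.0], [-0.001, -0.003, -1.0]]
wrist_force: [0.2, 0.3, -0.2]
gripper_width: 0.999
gripper_force: 0.0
```

```bash
python3 -c "
from h import *
to(list(W([-65,-155,0])[:2])+[.093])"
```

```text
t 4.75 tcp [610.3  14.1  97.1] yaw_y 158.4 tilt [-0.0014 -0.0025 -1.    ] F [ 0.2  0.3 -0.2] w 0.999 gf 0.0 q [ 17.  27. -11.   0. -52. -38.]
delta tool mm [ 2.1 -1.1  4.1]
```

Call:
drive_tool([
  {"delta_pos": [2, -1, 4], "turn": 0, "claw": 1},
  {"delta_pos": [0, 0, 0], "turn": 0, "claw": 0.5},
  {"delta_pos": [0, 0, 0], "turn": 0, "claw": 0.3},
  {"delta_pos": [0, 0, 0], "turn": 0, "claw": 0.3},
  {"delta_pos": [0, 0, 0], "turn": 0, "claw": 0.3},
  {"delta_pos": [0, 0, 0], "turn": 0, "claw": 0.3},
])

```text
time_s: 5.5
tcp_pos: [0.6094, 0.0115, 0.0916]
ee_rot: [[-0.369, -0.929, -0.0], [-0.929, 0.369, 0.0], [0.0, 0.0, -1.0]]
wrist_force: [-1.5, 0.5, 1.8]
gripper_width: 0.659
gripper_force: 30.0
```

Call:
drive_tool([
  {"delta_pos": [0, 0, 0], "turn": -0.1, "claw": 0.3},
  {"delta_pos": [0, 0, 0], "turn": -0.1, "claw": 0.3},
  {"delta_pos": [0, 0, 0], "turn": -0.1, "claw": 0.3},
  {"delta_pos": [0, 0, 0], "turn": -0.1, "claw": 0.3},
  {"delta_pos": [0, 0, 0], "turn": -0.1, "claw": 0.3},
  {"delta_pos": [0, 0, 0], "turn": -0.1, "claw": 0.3},
  {"delta_pos": [0, 0, 0], "turn": -0.1, "claw": 0.3},
  {"delta_pos": [0, 0, 0], "turn": -0.1, "claw": 0.3},
  {"delta_pos": [0, 0, 0], "turn": 0, "claw": 0.3},
])

```text
time_s: 6.62
tcp_pos: [0.6107, 0.0115, 0.0916]
ee_rot: [[0.409, -0.912, 0.002], [-0.912, -0.409, 0.0], [0.001, -0.002, -1.0]]
wrist_force: [1.8, -0.1, -2.0]
gripper_width: 0.665
gripper_force: 30.0
```

```bash
python3 -c "
from h import *
to(list(W([-65,-155,0])[:2])+[.092])
print(monitor.sense()['moment'])"
```

```text
t 6.62 tcp [610.7  11.5  91.6] yaw_y -155.8 tilt [ 9.0e-04 -2.2e-03 -1.0e+00] F [ 1.8 -0.1 -2. ] w 0.665 gf 29.997647646814585 q [ 16.  27. -11.   0. -51.   8.]
delta tool mm [-0.2 -0.1 -0.4]
[-0.09005458 -0.92610155  0.09081594]
```

Call:
drive_tool([
  {"delta_pos": [0, 0, 0], "turn": 0, "claw": 1},
  {"delta_pos": [0, 0, 0], "turn": 0, "claw": 1},
  {"delta_pos": [0, 0, 0], "turn": 0, "claw": 1},
  {"delta_pos": [0, 0, 0], "turn": 0.16, "claw": 1},
  {"delta_pos": [0, 0, 0], "turn": 0.16, "claw": 1},
  {"delta_pos": [0, 0, 0], "turn": 0.16, "claw": 1},
  {"delta_pos": [0, 0, 0], "turn": 0.16, "claw": 1},
  {"delta_pos": [0, 0, 0], "turn": 0, "claw": 1},
])

```text
time_s: 7.62
tcp_pos: [0.6094, 0.0114, 0.0915]
ee_rot: [[-0.215, -0.977, -0.0], [-0.977, 0.215, -0.0], [0.0, 0.0, -1.0]]
wrist_force: [0.2, 0.4, 0.5]
gripper_width: 1.0
gripper_force: 0.0
```

```bash
cat >> h.py <<'E'
def ptr(n='wrist',pic=None):
    c=cap(n); im=c['color']; C=np.array(proj(c,W([-65,-155,115])))
    best=[]
    for a in np.arange(90,300,1.):
        v=[]
        for r in np.arange(20.5,27,1):
            p=proj(c,W([-65+r*np.cos(np.radians(a)),-155+r*np.sin(np.radians(a)),115])); v.append(int(im[int(round(p[1])),int(round(p[0]))].min()))
        best.append((np.median(v),a))
    best.sort(reverse=True); print('ptr angle rad from dot',[(b[0],round(np.radians(b[1]-170.7),2)) for b in best[:6]])
    if pic:
        x,y=C.astype(int); cv2.imwrite('pics/'+pic,cv2.resize(im[max(0,y-60):y+60,max(0,x-80):x+80],None,fx=4,fy=4)[:,:,::-1])
E
python3 -c "
from h import *
to(list(W([-65,-155,0])[:2])+[.092])
ptr('wrist');ptr('side')"
```

```text
t 7.62 tcp [609.4  11.4  91.5] yaw_y 167.6 tilt [ 1.e-04  3.e-04 -1.e+00] F [0.2 0.4 0.5] w 1.0 gf 0.0 q [ 16.  27. -11.  -0. -51. -29.]
delta tool mm [-0.6 -1.1 -0.5]
ptr angle rad from dot [(np.float64(209.0), np.float64(0.77)), (np.float64(209.0), np.float64(0.76)), (np.float64(209.0), np.float64(0.74)), (np.float64(209.0), np.float64(0.72)), (np.float64(209.0), np.float64(0.7)), (np.float64(208.0), np.float64(0.69))]
ptr angle rad from dot [(np.float64(149.0), np.float64(0.65)), (np.float64(149.0), np.float64(0.63)), (np.float64(149.0), np.float64(0.62)), (np.float64(149.0), np.float64(0.6)), (np.float64(148.0), np.float64(0.72)), (np.float64(148.0), np.float64(0.7))]
```

Call:
drive_tool([
  {"delta_pos": [0, 0, 0], "turn": 0, "claw": 0.3},
  {"delta_pos": [0, 0, 0], "turn": 0, "claw": 0.3},
  {"delta_pos": [0, 0, 0], "turn": 0, "claw": 0.3},
  {"delta_pos": [0, 0, 0], "turn": 0, "claw": 0.3},
  {"delta_pos": [0, 0, 0], "turn": -0.1, "claw": 0.3},
  {"delta_pos": [0, 0, 0], "turn": -0.1, "claw": 0.3},
  {"delta_pos": [0, 0, 0], "turn": -0.1, "claw": 0.3},
  {"delta_pos": [0, 0, 0], "turn": -0.1, "claw": 0.3},
  {"delta_pos": [0, 0, 0], "turn": -0.1, "claw": 0.3},
  {"delta_pos": [0, 0, 0], "turn": -0.1, "claw": 0.3},
  {"delta_pos": [0, 0, 0], "turn": -0.02, "claw": 0.3},
  {"delta_pos": [0, 0, 0], "turn": 0, "claw": 0.3},
])

```text
time_s: 9.22
tcp_pos: [0.6106, 0.0115, 0.0916]
ee_rot: [[0.39, -0.921, 0.002], [-0.921, -0.39, 0.0], [0.0, -0.002, -1.0]]
wrist_force: [3.4, -0.8, -4.3]
gripper_width: 0.664
gripper_force: 30.0
```

Call:
drive_tool([
  {"delta_pos": [0, 0, 0], "turn": 0, "claw": 1},
  {"delta_pos": [0, 0, 0], "turn": 0, "claw": 1},
  {"delta_pos": [0, 0, 0], "turn": 0, "claw": 1},
  {"delta_pos": [0, 0, -40], "turn": 0, "claw": 1},
  {"delta_pos": [0, 0, -40], "turn": 0, "claw": 1},
  {"delta_pos": [0, 0, -40], "turn": 0, "claw": 1},
  {"delta_pos": [0, 0, -40], "turn": 0, "claw": 1},
  {"delta_pos": [0, 0, -40], "turn": 0, "claw": 1},
  {"delta_pos": [0, 0, 0], "turn": 0, "claw": 0.6},
])

```text
time_s: 10.35
tcp_pos: [0.6109, 0.0115, 0.2959]
ee_rot: [[0.392, -0.92, 0.008], [-0.92, -0.392, 0.001], [0.002, -0.008, -1.0]]
wrist_force: [-1.1, 0.5, 0.1]
gripper_width: 0.952
gripper_force: 0.0
```

```bash
python3 -c "
from h import *
to([.5823,-.2135,.25])
ptr('wrist','ring2.png');ptr('side')"
```

```text
t 10.35 tcp [610.9  11.5 295.9] yaw_y -156.9 tilt [ 0.002  -0.0076 -1.    ] F [-1.1  0.5  0.1] w 0.952 gf 0.0 q [ 16.  18.   5.   0. -77.   7.]
delta tool mm [195.7 114.8  45.4]
ptr angle rad from dot [(np.float64(216.0), np.float64(1.31)), (np.float64(215.0), np.float64(1.33)), (np.float64(215.0), np.float64(1.3)), (np.float64(213.0), np.float64(1.35)), (np.float64(210.0), np.float64(1.28)), (np.float64(210.0), np.float64(1.26))]
ptr angle rad from dot [(np.float64(167.0), np.float64(1.4)), (np.float64(167.0), np.float64(1.38)), (np.float64(167.0), np.float64(1.37)), (np.float64(167.0), np.float64(1.35)), (np.float64(161.0), np.float64(1.51)), (np.float64(161.0), np.float64(1.49))]
```

View pics/ring2.png

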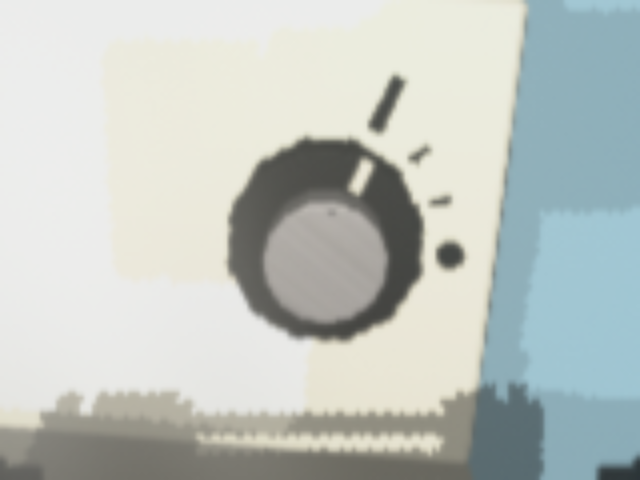

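The pointer at (360,178) now lines up with the long bar at (388,103), so the hatch should be open. Next I set the tool to the hatch yaw, which I will keep for all pots, with the camera side to the front.

Call:
drive_tool([
  {"delta_pos": [0, 0, -5], "turn": 0.166, "claw": 0.6},
  {"delta_pos": [0, 0, 0], "turn": 0.166, "claw": 0.6},
  {"delta_pos": [0, 0, 0], "turn": 0.166, "claw": 0.6},
  {"delta_pos": [0, 0, 0], "turn": 0.166, "claw": 0.6},
  {"delta_pos": [0, 0, 0], "turn": 0.166, "claw": 0.6},
  {"delta_pos": [0, 0, 0], "turn": 0.166, "claw": 0.6},
  {"delta_pos": [0, 0, 0], "turn": 0.166, "claw": 0.6},
  {"delta_pos": [0, 0, 0], "turn": 0.166, "claw": 0.6},
  {"delta_pos": [0, 0, 0], "turn": 0.166, "claw": 0.6},
  {"delta_pos": [0, 0, 0], "turn": 0.163, "claw": 0.6},
  {"delta_pos": [0, 0, 0], "turn": 0, "claw": 0.6},
])

```text
time_s: 11.82
tcp_pos: [0.6088, 0.0114, 0.2948]
ee_rot: [[-0.95, -0.312, -0.003], [-0.312, 0.95, -0.001], [0.003, 0.001, -1.0]]
wrist_force: [-0.1, 0.5, 0.4]
gripper_width: 0.597
gripper_force: 0.0
```

```bash
cat >> h.py <<'E'
def pots():
    c=cap('top'); P=cloud(c); z=P[...,2]; b=((z>.068)&(z<.09)&(c['range_z']>0)).astype(np.uint8); out=[]
    b[:, :280]=0
    n,l,st,ce=cv2.connectedComponentsWithStats(b)
    for i in range(1,n):
        q=P[l==i]; col=c['color'][l==i].mean(0)
        if 40<st[i,4]<160 and np.ptp(col)<25:
            q=q[q[:,2]>.075]; p=((q.max(0)+q.min(0))/2+np.median(q,0))/2; out.append(p); print('pot px',ce[i].round(),'n',st[i,4],p.round(4))
    return out
def hatch(z): to(list(W([-58.7,90,0])[:2])+[z])
E
python3 -c "
from h import *
for p in pots(): to([p[0],p[1],.12]) if abs(p[0]-.58)<.03 and p[1]>-.26 else 0
w=cap('wrist'); s=monitor.sense(); print('cam in tool',np.array(s['ee_rot']).T@(w['extrinsics'][:3,3]-s['tcp_pos']))
c=cap('top'); save(c,'top2.png')"
```

```text
pot px [302. 129.] n 72 [ 0.7052 -0.1571  0.0833]
pot px [325. 176.] n 89 [ 0.582  -0.2135  0.0795]
pot px [372. 176.] n 95 [ 0.5836 -0.3318  0.0798]
pot px [331. 221.] n 88 [ 0.4693 -0.2289  0.0794]
pot px [365. 221.] n 87 [ 0.4691 -0.3141  0.0803]
pot px [365. 250.] n 90 [ 0.3978 -0.3129  0.0799]
pot px [328. 255.] n 91 [ 0.3854 -0.2211  0.0797]
t 11.88 tcp [609.   11.4 295.1] yaw_y 108.3 tilt [ 2.8e-03  4.0e-04 -1.0e+00] F [ 0.2 -0.9 -0.7] w 0.604 gf 0.0 q [ 16.  18.   5.  -0. -77. -88.]
delta tool mm [  95.6 -205.2  175.3]
cam in tool [ 0.08398491 -0.00064188 -0.16185737]
```

Call:
drive_tool([
  {"delta_pos": [19, -41, 0], "turn": 0, "claw": 0.6},
  {"delta_pos": [19, -41, 0], "turn": 0, "claw": 0.6},
  {"delta_pos": [19, -41, 0], "turn": 0, "claw": 0.6},
  {"delta_pos": [19, -41, 0], "turn": 0, "claw": 0.6},
  {"delta_pos": [19, -41, 30], "turn": 0, "claw": 0.6},
  {"delta_pos": [0, 0, 50], "turn": 0, "claw": 0.6},
  {"delta_pos": [0, 0, 50], "turn": 0, "claw": 0.6},
  {"delta_pos": [0, 0, 45], "turn": 0, "claw": 0.6},
  {"delta_pos": [0, 0, 0], "turn": 0, "claw": 0.6},
  {"delta_pos": [0, 0, 0], "turn": 0, "claw": 0.6},
])

```text
time_s: 13.22
tcp_pos: [0.5843, -0.2134, 0.1234]
ee_rot: [[-0.95, -0.312, 0.003], [-0.312, 0.95, -0.001], [-0.002, -0.002, -1.0]]
wrist_force: [1.0, 0.6, 0.5]
gripper_width: 0.598
gripper_force: 0.0
```

```bash
python3 -c "
from h import *
to([.582,-.2135,.056])"
```

```text
t 13.22 tcp [ 584.3 -213.4  123.4] yaw_y 108.2 tilt [-0.0022 -0.0021 -1.    ] F [1.  0.6 0.5] w 0.598 gf 0.0 q [ -5.  26.  -8.   0. -56. -67.]
delta tool mm [ 2.4  0.7 67.4]
```

View pics/top2.png

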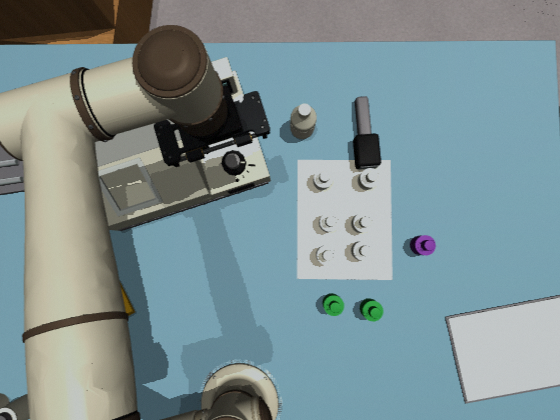

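The hatch at (130,185) is visibly open and the pots have not moved. I descend on pot A.

Call:
drive_tool([
  {"delta_pos": [2, 0.7, 30], "turn": 0, "claw": 0.6},
  {"delta_pos": [0, 0, 25], "turn": 0, "claw": 0.6},
  {"delta_pos": [0, 0, 12], "turn": 0, "claw": 0.6},
  {"delta_pos": [0, 0, 0], "turn": 0, "claw": 0.6},
  {"delta_pos": [0, 0, 0], "turn": 0, "claw": 0.2},
  {"delta_pos": [0, 0, 0], "turn": 0, "claw": 0.2},
  {"delta_pos": [0, 0, 0], "turn": 0, "claw": 0.2},
  {"delta_pos": [0, 0, 0], "turn": 0, "claw": 0.2},
])

```text
time_s: 14.22
tcp_pos: [0.5811, -0.213, 0.055]
ee_rot: [[-0.95, -0.311, 0.001], [-0.311, 0.95, -0.0], [-0.001, -0.0, -1.0]]
wrist_force: [0.7, -0.4, 0.6]
gripper_width: 0.286
gripper_force: 30.0
```

```bash
python3 -c "
from h import *
to([.582,-.2135,.056])"
```

```text
t 14.22 tcp [ 581.1 -213.    55. ] yaw_y 108.1 tilt [-6.e-04 -5.e-04 -1.e+00] F [ 0.7 -0.4  0.6] w 0.286 gf 29.989793244749308 q [ -5.  31. -12.   0. -47. -67.]
delta tool mm [-0.7 -0.7 -1. ]
```

Call:
drive_tool([
  {"delta_pos": [0, 0, -30], "turn": 0, "claw": 0.2},
  {"delta_pos": [0, 0, -45], "turn": 0, "claw": 0.2},
  {"delta_pos": [0, 0, -45], "turn": 0, "claw": 0.2},
  {"delta_pos": [0, 0, -45], "turn": 0, "claw": 0.2},
  {"delta_pos": [0, 0, -45], "turn": 0, "claw": 0.2},
  {"delta_pos": [0, 0, -45], "turn": 0, "claw": 0.2},
])

```text
time_s: 14.98
tcp_pos: [0.5803, -0.2127, 0.3107]
ee_rot: [[-0.951, -0.311, -0.001], [-0.311, 0.951, 0.0], [0.0, 0.001, -1.0]]
wrist_force: [0.9, -0.1, -1.3]
gripper_width: 0.288
gripper_force: 30.0
```

Call:
drive_tool([
  {"delta_pos": [-9.4, 40.8, 0], "turn": 0, "claw": 0.2},
  {"delta_pos": [-9.4, 40.8, 0], "turn": 0, "claw": 0.2},
  {"delta_pos": [-9.4, 40.8, 0], "turn": 0, "claw": 0.2},
  {"delta_pos": [-9.4, 40.8, 0], "turn": 0, "claw": 0.2},
  {"delta_pos": [-9.4, 40.8, 0], "turn": 0, "claw": 0.2},
  {"delta_pos": [-9.4, 40.8, 0], "turn": 0, "claw": 0.2},
  {"delta_pos": [-9.4, 40.8, 0], "turn": 0, "claw": 0.2},
  {"delta_pos": [-9.4, 40.8, 0], "turn": 0, "claw": 0.2},
  {"delta_pos": [-9.4, 40.8, 0], "turn": 0, "claw": 0.2},
  {"delta_pos": [-9.4, 40.8, 0], "turn": 0, "claw": 0.2},
  {"delta_pos": [-9.4, 40.8, 0], "turn": 0, "claw": 0.2},
  {"delta_pos": [0, 0, 0], "turn": 0, "claw": 0.2},
])

```text
time_s: 16.48
tcp_pos: [0.539, 0.2481, 0.3085]
ee_rot: [[-0.949, -0.314, -0.002], [-0.314, 0.949, -0.001], [0.002, 0.0, -1.0]]
wrist_force: [-0.8, -0.8, -1.1]
gripper_width: 0.289
gripper_force: 30.0
```

Call:
drive_tool([
  {"delta_pos": [0, 0, 0], "turn": 0, "claw": 0.2},
  {"delta_pos": [0, 0, 0], "turn": 0, "claw": 0.2},
])

```text
time_s: 16.73
tcp_pos: [0.5398, 0.2448, 0.3096]
ee_rot: [[-0.951, -0.309, -0.0], [-0.309, 0.951, -0.0], [0.0, -0.0, -1.0]]
wrist_force: [-0.6, 0.2, -0.5]
gripper_width: 0.29
gripper_force: 30.0
```

```bash
python3 -c "
from h import *
hatch(.149)
c=cap('wrist'); save(c,'w3.png'); print([np.round(proj(c,W([-60+sx*38.3,90+sy*45,170+sx*32.1])),0) for sx,sy in [(-1,-1),(-1,1),(1,1),(1,-1)]])"
```

```text
t 16.73 tcp [539.8 244.8 309.6] yaw_y 108.0 tilt [ 1.e-04 -1.e-04 -1.e+00] F [-0.6  0.2 -0.5] w 0.29 gf 29.990668930113316 q [  40.   16.    4.    0.  -78. -112.]
delta tool mm [ -0.6   1.5 160.6]
[array([240., 161.]), array([320., 161.]), array([326., 248.]), array([235., 248.])]
```

View pics/w3.png

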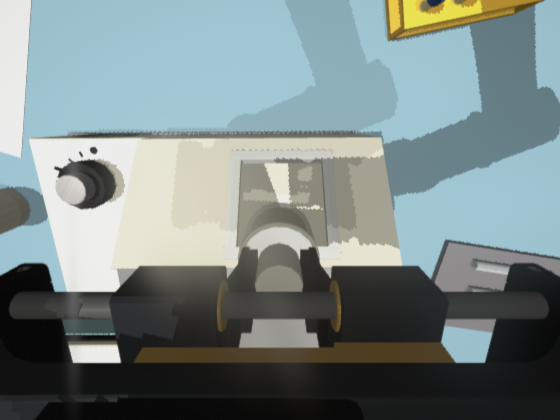

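The wrist view shows the open hatch, with inner corners near (241,160), (323,160), (327,246) and (237,246). That is within 2 px of the prediction, with a bias of about 1.5 mm toward +y and the front, which I include. Lowering.

Call:
drive_tool([
  {"delta_pos": [0.7, 2.3, 0], "turn": 0, "claw": 0.2},
  {"delta_pos": [0, 0, 25], "turn": 0, "claw": 0.2},
  {"delta_pos": [0, 0, 25], "turn": 0, "claw": 0.2},
  {"delta_pos": [0, 0, 20], "turn": 0, "claw": 0.2},
  {"delta_pos": [0, 0, 0], "turn": 0, "claw": 0.2},
])

```text
time_s: 17.4
tcp_pos: [0.5376, 0.2469, 0.238]
ee_rot: [[-0.951, -0.31, -0.003], [-0.31, 0.951, -0.002], [0.004, -0.001, -1.0]]
wrist_force: [-0.0, -0.6, 0.2]
gripper_width: 0.285
gripper_force: 30.0
```

```bash
python3 -c "
from h import *
hatch(.149)"
```

```text
t 17.4 tcp [537.6 246.9 238. ] yaw_y 108.1 tilt [ 0.0036 -0.0011 -1.    ] F [-0.  -0.6  0.2] w 0.285 gf 29.990835548378527 q [  40.   18.   -3.   -0.  -69. -112.]
delta tool mm [-2.3 -1.1 89. ]
```

Call:
drive_tool([
  {"delta_pos": [-1, 0, 20], "turn": 0, "claw": 0.2},
  {"delta_pos": [0, 0, 20], "turn": 0, "claw": 0.2},
  {"delta_pos": [0, 0, 20], "turn": 0, "claw": 0.2},
  {"delta_pos": [0, 0, 20], "turn": 0, "claw": 0.2},
  {"delta_pos": [0, 0, 9], "turn": 0, "claw": 0.2},
  {"delta_pos": [0, 0, 0], "turn": 0, "claw": 0.2},
  {"delta_pos": [0, 0, 0], "turn": 0, "claw": 0.2},
])

```text
time_s: 18.27
tcp_pos: [0.54, 0.2485, 0.1518]
ee_rot: [[-0.95, -0.311, 0.002], [-0.311, 0.95, 0.001], [-0.002, 0.0, -1.0]]
wrist_force: [-0.2, -0.4, -1.3]
gripper_width: 0.287
gripper_force: 30.0
```

```bash
python3 -c "
from h import *
hatch(.149)"
```

```text
t 18.27 tcp [540.  248.5 151.8] yaw_y 108.1 tilt [-2.3e-03  5.0e-04 -1.0e+00] F [-0.2 -0.4 -1.3] w 0.287 gf 29.99087404925376 q [  40.   22.  -10.    0.  -58. -112.]
delta tool mm [ 0.8 -2.   2.8]
```

Call:
drive_tool([
  {"delta_pos": [0, 0, 0], "turn": 0, "claw": 0.43},
  {"delta_pos": [0, 0, 0], "turn": 0, "claw": 0.43},
  {"delta_pos": [0, -0.5, -20], "turn": 0, "claw": 0.43},
  {"delta_pos": [0, -0.5, -40], "turn": 0, "claw": 0.43},
  {"delta_pos": [0, 0, -40], "turn": 0, "claw": 0.43},
  {"delta_pos": [0, 0, -40], "turn": 0, "claw": 0.5},
  {"delta_pos": [0, 0, 0], "turn": 0, "claw": 0.6},
])

```text
time_s: 19.15
tcp_pos: [0.5412, 0.248, 0.2952]
ee_rot: [[-0.95, -0.311, 0.008], [-0.311, 0.95, 0.005], [-0.009, 0.002, -1.0]]
wrist_force: [0.9, 0.9, 0.4]
gripper_width: 0.541
gripper_force: 0.0
```

```bash
python3 -c "
from h import *
hatch(.3); c=cap('side'); save(c,'s4.png')
pots()
to([.5836,-.3318,.12])"
```

```text
t 19.15 tcp [541.2 248.  295.2] yaw_y 108.1 tilt [-0.0088  0.0022 -1.    ] F [0.9 0.9 0.4] w 0.541 gf 0.0 q [  40.   17.    3.    0.  -76. -112.]
delta tool mm [ 1.7 -1.1 -4.8]
pot px [302. 128.] n 72 [ 0.7044 -0.1565  0.0836]
pot px [372. 176.] n 94 [ 0.5839 -0.3319  0.0794]
pot px [331. 221.] n 90 [ 0.4698 -0.2288  0.0791]
pot px [365. 221.] n 89 [ 0.469  -0.3141  0.0796]
pot px [365. 250.] n 89 [ 0.3978 -0.3132  0.0804]
pot px [328. 255.] n 91 [ 0.3853 -0.2211  0.0791]
t 19.25 tcp [539.4 247.2 290.8] yaw_y 108.1 tilt [-6.e-04  8.e-04 -1.e+00] F [-0.3  0.4 -0.6] w 0.575 gf 0.0 q [  40.   17.    2.   -0.  -76. -112.]
delta tool mm [ 137.8 -564.2  170.3]
```

View pics/s4.png

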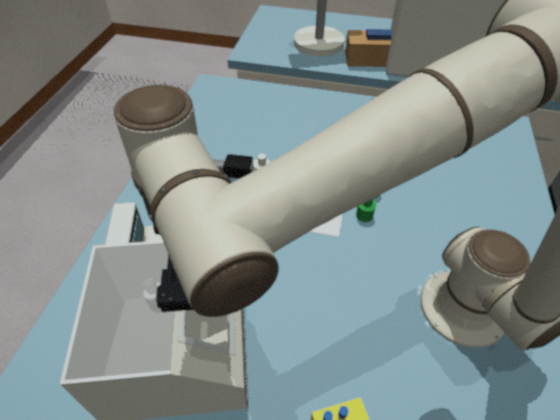

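The side view shows the first pot in the chamber's far right corner at (150,288). Next is pot B, beside the scanner.

Call:
drive_tool([
  {"delta_pos": [11.5, -47, 0], "turn": 0, "claw": 0.6},
  {"delta_pos": [11.5, -47, 0], "turn": 0, "claw": 0.6},
  {"delta_pos": [11.5, -47, 0], "turn": 0, "claw": 0.6},
  {"delta_pos": [11.5, -47, 0], "turn": 0, "claw": 0.6},
  {"delta_pos": [11.5, -47, 0], "turn": 0, "claw": 0.6},
  {"delta_pos": [11.5, -47, 0], "turn": 0, "claw": 0.6},
  {"delta_pos": [11.5, -47, 0], "turn": 0, "claw": 0.6},
  {"delta_pos": [11.5, -47, 0], "turn": 0, "claw": 0.6},
  {"delta_pos": [11.5, -47, 0], "turn": 0, "claw": 0.6},
  {"delta_pos": [11.5, -47, 0], "turn": 0, "claw": 0.6},
  {"delta_pos": [11.5, -47, 0], "turn": 0, "claw": 0.6},
  {"delta_pos": [11.5, -47, 0], "turn": 0, "claw": 0.6},
])

```text
time_s: 20.75
tcp_pos: [0.5831, -0.3331, 0.2887]
ee_rot: [[-0.951, -0.311, -0.003], [-0.311, 0.951, 0.001], [0.002, 0.002, -1.0]]
wrist_force: [0.7, 0.5, -0.2]
gripper_width: 0.602
gripper_force: 0.0
```

Call:
drive_tool([
  {"delta_pos": [0, 0, 40], "turn": 0, "claw": 0.6},
  {"delta_pos": [0, 0, 45], "turn": 0, "claw": 0.6},
  {"delta_pos": [0, 0, 45], "turn": 0, "claw": 0.6},
  {"delta_pos": [0, 0, 40], "turn": 0, "claw": 0.6},
  {"delta_pos": [0, 0, 0], "turn": 0, "claw": 0.6},
  {"delta_pos": [0, 0, 0], "turn": 0, "claw": 0.6},
])

```text
time_s: 21.5
tcp_pos: [0.5843, -0.3323, 0.1216]
ee_rot: [[-0.95, -0.311, 0.001], [-0.311, 0.95, -0.001], [-0.001, -0.001, -1.0]]
wrist_force: [0.1, 0.4, 1.4]
gripper_width: 0.599
gripper_force: 0.0
```

```bash
sed -i 's/W(\[-58.7,90,0\])/W([-59.7,91,0])/' h.py; python3 -c "
from h import *
to([.5838,-.3318,.056])"
```

```text
t 21.5 tcp [ 584.3 -332.3  121.6] yaw_y 108.1 tilt [-6.0e-04 -1.5e-03 -1.0e+00] F [0.1 0.4 1.4] w 0.599 gf 0.0 q [-16.  31.   0.   0. -59. -56.]
delta tool mm [ 0.4  0.7 65.6]
```

Call:
drive_tool([
  {"delta_pos": [0, 0.5, 30], "turn": 0, "claw": 0.6},
  {"delta_pos": [0, 0, 25], "turn": 0, "claw": 0.6},
  {"delta_pos": [0, 0, 10], "turn": 0, "claw": 0.6},
  {"delta_pos": [0, 0, 0], "turn": 0, "claw": 0.6},
  {"delta_pos": [0, 0, 0], "turn": 0, "claw": 0.2},
  {"delta_pos": [0, 0, 0], "turn": 0, "claw": 0.2},
  {"delta_pos": [0, 0, 0], "turn": 0, "claw": 0.2},
  {"delta_pos": [0, 0, 0], "turn": 0, "claw": 0.2},
])

```text
time_s: 22.5
tcp_pos: [0.5836, -0.3315, 0.056]
ee_rot: [[-0.951, -0.311, 0.001], [-0.311, 0.951, -0.0], [-0.0, -0.001, -1.0]]
wrist_force: [-0.5, 0.7, 0.4]
gripper_width: 0.291
gripper_force: 30.0
```

Call:
drive_tool([
  {"delta_pos": [0, 0, -30], "turn": 0, "claw": 0.2},
  {"delta_pos": [0, 0, -45], "turn": 0, "claw": 0.2},
  {"delta_pos": [0, 0, -45], "turn": 0, "claw": 0.2},
  {"delta_pos": [0, 0, -45], "turn": 0, "claw": 0.2},
  {"delta_pos": [0, 0, -45], "turn": 0, "claw": 0.2},
  {"delta_pos": [0, 0, -45], "turn": 0, "claw": 0.2},
])

```text
time_s: 23.25
tcp_pos: [0.5831, -0.3312, 0.3118]
ee_rot: [[-0.951, -0.311, -0.0], [-0.311, 0.951, 0.0], [0.0, 0.001, -1.0]]
wrist_force: [0.1, -0.7, -1.2]
gripper_width: 0.29
gripper_force: 30.0
```

Call:
drive_tool([
  {"delta_pos": [-11.4, 47, 0], "turn": 0, "claw": 0.2},
  {"delta_pos": [-11.4, 47, 0], "turn": 0, "claw": 0.2},
  {"delta_pos": [-11.4, 47, 0], "turn": 0, "claw": 0.2},
  {"delta_pos": [-11.4, 47, 0], "turn": 0, "claw": 0.2},
  {"delta_pos": [-11.4, 47, 0], "turn": 0, "claw": 0.2},
  {"delta_pos": [-11.4, 47, 0], "turn": 0, "claw": 0.2},
  {"delta_pos": [-11.4, 47, 0], "turn": 0, "claw": 0.2},
  {"delta_pos": [-11.4, 47, 0], "turn": 0, "claw": 0.2},
  {"delta_pos": [-11.4, 47, 0], "turn": 0, "claw": 0.2},
  {"delta_pos": [-11.4, 47, 0], "turn": 0, "claw": 0.2},
  {"delta_pos": [-11.4, 47, 0], "turn": 0, "claw": 0.2},
  {"delta_pos": [-11.4, 47, 0], "turn": 0, "claw": 0.2},
])

```text
time_s: 24.75
tcp_pos: [0.5377, 0.2487, 0.3104]
ee_rot: [[-0.951, -0.311, -0.0], [-0.311, 0.951, -0.0], [0.0, 0.0, -1.0]]
wrist_force: [0.4, 1.1, -0.4]
gripper_width: 0.29
gripper_force: 30.0
```

Call:
drive_tool([
  {"delta_pos": [0, 0, 0], "turn": 0, "claw": 0.2},
  {"delta_pos": [0, 0, 25], "turn": 0, "claw": 0.2},
  {"delta_pos": [0, 0, 0], "turn": 0, "claw": 0.2},
  {"delta_pos": [0, 0, 0], "turn": 0, "claw": 0.2},
])

```text
time_s: 25.25
tcp_pos: [0.5387, 0.2466, 0.2864]
ee_rot: [[-0.951, -0.31, 0.001], [-0.31, 0.951, -0.0], [-0.001, -0.0, -1.0]]
wrist_force: [0.0, -0.2, -0.7]
gripper_width: 0.29
gripper_force: 30.0
```

```bash
python3 -c "
from h import *
hatch(.150)"
```

```text
t 25.25 tcp [538.7 246.6 286.4] yaw_y 108.1 tilt [-1.e-03 -3.e-04 -1.e+00] F [ 0.  -0.2 -0.7] w 0.29 gf 29.985949457623065 q [  40.   17.    2.    0.  -75. -112.]
delta tool mm [  0.2   0.5 136.4]
```

Call:
drive_tool([
  {"delta_pos": [0, 0.5, 25], "turn": 0, "claw": 0.2},
  {"delta_pos": [0, 0, 22], "turn": 0, "claw": 0.2},
  {"delta_pos": [0, 0, 20], "turn": 0, "claw": 0.2},
  {"delta_pos": [0, 0, 20], "turn": 0, "claw": 0.2},
  {"delta_pos": [0, 0, 20], "turn": 0, "claw": 0.2},
  {"delta_pos": [0, 0, 20], "turn": 0, "claw": 0.2},
  {"delta_pos": [0, 0, 10], "turn": 0, "claw": 0.2},
  {"delta_pos": [0, 0, 0], "turn": 0, "claw": 0.2},
  {"delta_pos": [0, 0, 0], "turn": 0, "claw": 0.2},
])

```text
time_s: 26.38
tcp_pos: [0.5389, 0.248, 0.1498]
ee_rot: [[-0.95, -0.311, 0.002], [-0.311, 0.95, 0.001], [-0.002, 0.0, -1.0]]
wrist_force: [-0.8, 0.1, -0.6]
gripper_width: 0.29
gripper_force: 30.0
```

Call:
drive_tool([
  {"delta_pos": [0, 0, 0], "turn": 0, "claw": 0.43},
  {"delta_pos": [0, 0, 0], "turn": 0, "claw": 0.43},
  {"delta_pos": [0, 0, -20], "turn": 0, "claw": 0.43},
  {"delta_pos": [0, 0, -40], "turn": 0, "claw": 0.43},
  {"delta_pos": [0, 0, -40], "turn": 0, "claw": 0.43},
  {"delta_pos": [0, 0, -40], "turn": 0, "claw": 0.5},
  {"delta_pos": [0, 0, 0], "turn": 0, "claw": 0.6},
])

```text
time_s: 27.25
tcp_pos: [0.5397, 0.2486, 0.2932]
ee_rot: [[-0.95, -0.311, 0.008], [-0.311, 0.95, 0.005], [-0.009, 0.002, -1.0]]
wrist_force: [-0.1, 0.2, -0.1]
gripper_width: 0.538
gripper_force: 0.0
```

```bash
cat >> h.py <<'E'
def inside():
    c=cap('top'); P=cloud(c); q=((P-O)@own())*1000
    m=(q[...,0]>0)&(q[...,0]<165)&(q[...,1]>-72)&(q[...,1]<200)&(q[...,2]>85)&(q[...,2]<170)
    n,l,st,ce=cv2.connectedComponentsWithStats(m.astype(np.uint8))
    print('inside',[ (ce[i].round().tolist(),int(st[i,4]),np.median(q[l==i],0).round().tolist()) for i in range(1,n) if st[i,4]>25])
E
python3 -c "
from h import *
pots(); inside(); to([.4695,-.2288,.12])"
```

```text
pot px [302. 128.] n 69 [ 0.7051 -0.1575  0.0825]
pot px [331. 221.] n 89 [ 0.4698 -0.2289  0.0794]
pot px [365. 221.] n 91 [ 0.4691 -0.314   0.079 ]
pot px [365. 250.] n 92 [ 0.3978 -0.3133  0.0797]
pot px [328. 255.] n 91 [ 0.3853 -0.2211  0.0794]
inside []
t 27.35 tcp [537.9 247.8 288.8] yaw_y 108.1 tilt [-5.e-04  8.e-04 -1.e+00] F [ 0.6  0.6 -1.1] w 0.576 gf 0.0 q [  40.   17.    2.   -0.  -75. -112.]
delta tool mm [ 213.1 -431.9  168.3]
```

Call:
drive_tool([
  {"delta_pos": [21.3, -43.2, 0], "turn": 0, "claw": 0.6},
  {"delta_pos": [21.3, -43.2, 0], "turn": 0, "claw": 0.6},
  {"delta_pos": [21.3, -43.2, 0], "turn": 0, "claw": 0.6},
  {"delta_pos": [21.3, -43.2, 0], "turn": 0, "claw": 0.6},
  {"delta_pos": [21.3, -43.2, 0], "turn": 0, "claw": 0.6},
  {"delta_pos": [21.3, -43.2, 0], "turn": 0, "claw": 0.6},
  {"delta_pos": [21.3, -43.2, 0], "turn": 0, "claw": 0.6},
  {"delta_pos": [21.3, -43.2, 0], "turn": 0, "claw": 0.6},
  {"delta_pos": [21.3, -43.2, 0], "turn": 0, "claw": 0.6},
  {"delta_pos": [21.3, -43.2, 0], "turn": 0, "claw": 0.6},
  {"delta_pos": [0, 0, 0], "turn": 0, "claw": 0.6},
])

```text
time_s: 28.72
tcp_pos: [0.4685, -0.2313, 0.2867]
ee_rot: [[-0.952, -0.306, -0.004], [-0.306, 0.952, 0.001], [0.003, 0.002, -1.0]]
wrist_force: [0.5, 0.3, -0.3]
gripper_width: 0.597
gripper_force: 0.0
```

Call:
drive_tool([
  {"delta_pos": [0, 0, 40], "turn": 0, "claw": 0.6},
  {"delta_pos": [0, 0, 45], "turn": 0, "claw": 0.6},
  {"delta_pos": [0, 0, 45], "turn": 0, "claw": 0.6},
  {"delta_pos": [0, 0, 40], "turn": 0, "claw": 0.6},
  {"delta_pos": [0, 0, 0], "turn": 0, "claw": 0.6},
  {"delta_pos": [0, 0, 0], "turn": 0, "claw": 0.6},
])

```text
time_s: 29.48
tcp_pos: [0.4709, -0.229, 0.1197]
ee_rot: [[-0.95, -0.312, 0.001], [-0.312, 0.95, -0.001], [-0.001, -0.001, -1.0]]
wrist_force: [0.0, 0.0, 0.6]
gripper_width: 0.595
gripper_force: 0.0
```

```bash
python3 -c "
from h import *
to([.4697,-.2288,.056]); inside()"
```

```text
t 29.48 tcp [ 470.9 -229.   119.7] yaw_y 108.2 tilt [-0.0011 -0.0013 -1.    ] F [0.  0.  0.6] w 0.595 gf 0.0 q [ -8.  18. -22.   0. -50. -64.]
delta tool mm [ 1.2  0.6 63.7]
inside []
```

Call:
drive_tool([
  {"delta_pos": [1, 0.5, 30], "turn": 0, "claw": 0.6},
  {"delta_pos": [0, 0, 24], "turn": 0, "claw": 0.6},
  {"delta_pos": [0, 0, 10], "turn": 0, "claw": 0.6},
  {"delta_pos": [0, 0, 0], "turn": 0, "claw": 0.6},
  {"delta_pos": [0, 0, 0], "turn": 0, "claw": 0.2},
  {"delta_pos": [0, 0, 0], "turn": 0, "claw": 0.2},
  {"delta_pos": [0, 0, 0], "turn": 0, "claw": 0.2},
  {"delta_pos": [0, 0, 0], "turn": 0, "claw": 0.2},
])

```text
time_s: 30.52
tcp_pos: [0.469, -0.2289, 0.0549]
ee_rot: [[-0.951, -0.311, 0.001], [-0.311, 0.951, -0.0], [-0.001, -0.0, -1.0]]
wrist_force: [-0.3, -0.1, 2.2]
gripper_width: 0.29
gripper_force: 30.0
```

Call:
drive_tool([
  {"delta_pos": [0, 0, -30], "turn": 0, "claw": 0.2},
  {"delta_pos": [0, 0, -45], "turn": 0, "claw": 0.2},
  {"delta_pos": [0, 0, -45], "turn": 0, "claw": 0.2},
  {"delta_pos": [0, 0, -45], "turn": 0, "claw": 0.2},
  {"delta_pos": [0, 0, -45], "turn": 0, "claw": 0.2},
  {"delta_pos": [0, 0, -45], "turn": 0, "claw": 0.2},
])

```text
time_s: 31.28
tcp_pos: [0.4682, -0.2288, 0.3109]
ee_rot: [[-0.951, -0.31, -0.0], [-0.31, 0.951, 0.0], [0.0, 0.0, -1.0]]
wrist_force: [1.6, -0.8, -0.7]
gripper_width: 0.291
gripper_force: 30.0
```

Call:
drive_tool([
  {"delta_pos": [-21.3, 43.1, 0], "turn": 0, "claw": 0.2},
  {"delta_pos": [-21.3, 43.1, 0], "turn": 0, "claw": 0.2},
  {"delta_pos": [-21.3, 43.1, 0], "turn": 0, "claw": 0.2},
  {"delta_pos": [-21.3, 43.1, 0], "turn": 0, "claw": 0.2},
  {"delta_pos": [-21.3, 43.1, 0], "turn": 0, "claw": 0.2},
  {"delta_pos": [-21.3, 43.1, 0], "turn": 0, "claw": 0.2},
  {"delta_pos": [-21.3, 43.1, 0], "turn": 0, "claw": 0.2},
  {"delta_pos": [-21.3, 43.1, 0], "turn": 0, "claw": 0.2},
  {"delta_pos": [-21.3, 43.1, 0], "turn": 0, "claw": 0.2},
  {"delta_pos": [-21.3, 43.1, 0], "turn": 0, "claw": 0.2},
  {"delta_pos": [0, 0, 0], "turn": 0, "claw": 0.2},
])

```text
time_s: 32.65
tcp_pos: [0.5371, 0.2497, 0.3079]
ee_rot: [[-0.949, -0.314, -0.002], [-0.314, 0.949, -0.001], [0.002, -0.0, -1.0]]
wrist_force: [-0.0, -0.8, -0.9]
gripper_width: 0.288
gripper_force: 30.0
```

Call:
drive_tool([
  {"delta_pos": [0, 0, 25], "turn": 0, "claw": 0.2},
  {"delta_pos": [0, 0, 0], "turn": 0, "claw": 0.2},
  {"delta_pos": [0, 0, 0], "turn": 0, "claw": 0.2},
])

```text
time_s: 33.02
tcp_pos: [0.5377, 0.2463, 0.2854]
ee_rot: [[-0.951, -0.31, 0.001], [-0.31, 0.951, 0.0], [-0.001, -0.0, -1.0]]
wrist_force: [0.1, -0.6, -0.6]
gripper_width: 0.289
gripper_force: 30.0
```

```bash
python3 -c "
from h import *
hatch(.150)"
```

```text
t 33.02 tcp [537.7 246.3 285.4] yaw_y 108.1 tilt [-1.e-03 -3.e-04 -1.e+00] F [ 0.1 -0.6 -0.6] w 0.289 gf 29.997248528525233 q [  40.   17.    2.    0.  -75. -112.]
delta tool mm [ -0.9   0.4 135.4]
```

Call:
drive_tool([
  {"delta_pos": [-0.9, 0.4, 25], "turn": 0, "claw": 0.2},
  {"delta_pos": [0, 0, 22], "turn": 0, "claw": 0.2},
  {"delta_pos": [0, 0, 20], "turn": 0, "claw": 0.2},
  {"delta_pos": [0, 0, 20], "turn": 0, "claw": 0.2},
  {"delta_pos": [0, 0, 20], "turn": 0, "claw": 0.2},
  {"delta_pos": [0, 0, 20], "turn": 0, "claw": 0.2},
  {"delta_pos": [0, 0, 9], "turn": 0, "claw": 0.2},
  {"delta_pos": [0, 0, 0], "turn": 0, "claw": 0.2},
  {"delta_pos": [0, 0, 0], "turn": 0, "claw": 0.2},
])

```text
time_s: 34.15
tcp_pos: [0.5388, 0.2479, 0.1498]
ee_rot: [[-0.95, -0.311, 0.002], [-0.311, 0.95, 0.001], [-0.002, 0.0, -1.0]]
wrist_force: [0.1, -0.3, -0.6]
gripper_width: 0.291
gripper_force: 30.0
```

Call:
drive_tool([
  {"delta_pos": [0, 0, 0], "turn": 0, "claw": 0.43},
  {"delta_pos": [0, 0, 0], "turn": 0, "claw": 0.43},
  {"delta_pos": [0, 0, -20], "turn": 0, "claw": 0.43},
  {"delta_pos": [0, 0, -40], "turn": 0, "claw": 0.43},
  {"delta_pos": [0, 0, -40], "turn": 0, "claw": 0.43},
  {"delta_pos": [0, 0, -40], "turn": 0, "claw": 0.5},
  {"delta_pos": [0, 0, 0], "turn": 0, "claw": 0.6},
  {"delta_pos": [0, 0, 0], "turn": 0, "claw": 0.6},
])

```text
time_s: 35.15
tcp_pos: [0.5377, 0.2475, 0.2882]
ee_rot: [[-0.951, -0.31, -0.001], [-0.31, 0.951, 0.0], [0.001, 0.0, -1.0]]
wrist_force: [-0.7, 0.3, -1.3]
gripper_width: 0.583
gripper_force: 0.0
```

```bash
python3 -c "
from h import *
pots(); to([.469,-.314,.12])"
```

```text
pot px [302. 129.] n 66 [ 0.7052 -0.1564  0.0831]
pot px [365. 222.] n 91 [ 0.4691 -0.3141  0.0792]
pot px [365. 250.] n 90 [ 0.3978 -0.3132  0.0793]
pot px [328. 255.] n 90 [ 0.3854 -0.2211  0.0796]
t 35.2 tcp [537.5 247.3 287.5] yaw_y 108.1 tilt [ 2.e-03 -2.e-04 -1.e+00] F [-1.6  0.1 -0.1] w 0.592 gf 0.0 q [  40.   17.    2.   -0.  -75. -112.]
delta tool mm [ 239.1 -512.3  168.1]
```

Call:
drive_tool([
  {"delta_pos": [19.9, -42.7, 0], "turn": 0, "claw": 0.6},
  {"delta_pos": [19.9, -42.7, 0], "turn": 0, "claw": 0.6},
  {"delta_pos": [19.9, -42.7, 0], "turn": 0, "claw": 0.6},
  {"delta_pos": [19.9, -42.7, 0], "turn": 0, "claw": 0.6},
  {"delta_pos": [19.9, -42.7, 0], "turn": 0, "claw": 0.6},
  {"delta_pos": [19.9, -42.7, 0], "turn": 0, "claw": 0.6},
  {"delta_pos": [19.9, -42.7, 0], "turn": 0, "claw": 0.6},
  {"delta_pos": [19.9, -42.7, 0], "turn": 0, "claw": 0.6},
  {"delta_pos": [19.9, -42.7, 0], "turn": 0, "claw": 0.6},
  {"delta_pos": [19.9, -42.7, 0], "turn": 0, "claw": 0.6},
  {"delta_pos": [19.9, -42.7, 0], "turn": 0, "claw": 0.6},
  {"delta_pos": [19.9, -42.7, 0], "turn": 0, "claw": 0.6},
])

```text
time_s: 36.7
tcp_pos: [0.4694, -0.3149, 0.2871]
ee_rot: [[-0.951, -0.311, -0.002], [-0.311, 0.951, 0.001], [0.002, 0.002, -1.0]]
wrist_force: [0.2, 0.2, 0.0]
gripper_width: 0.599
gripper_force: 0.0
```

Call:
drive_tool([
  {"delta_pos": [0, 0, 40], "turn": 0, "claw": 0.6},
  {"delta_pos": [0, 0, 45], "turn": 0, "claw": 0.6},
  {"delta_pos": [0, 0, 45], "turn": 0, "claw": 0.6},
  {"delta_pos": [0, 0, 38], "turn": 0, "claw": 0.6},
  {"delta_pos": [0, 0, 0], "turn": 0, "claw": 0.6},
  {"delta_pos": [0, 0, 0], "turn": 0, "claw": 0.6},
])

```text
time_s: 37.45
tcp_pos: [0.4709, -0.3141, 0.1215]
ee_rot: [[-0.95, -0.311, 0.001], [-0.311, 0.95, -0.001], [-0.0, -0.001, -1.0]]
wrist_force: [0.5, 0.4, 0.3]
gripper_width: 0.596
gripper_force: 0.0
```

```bash
python3 -c "
from h import *
to([.469,-.3140,.056]); c=cap('side'); save(c,'s5.png')"
```

```text
t 37.45 tcp [ 470.9 -314.1  121.5] yaw_y 108.1 tilt [-5.0e-04 -1.3e-03 -1.0e+00] F [0.5 0.4 0.3] w 0.596 gf 0.0 q [-17.  22. -16.   0. -52. -55.]
delta tool mm [ 1.8  0.8 65.5]
```

View pics/s5.png

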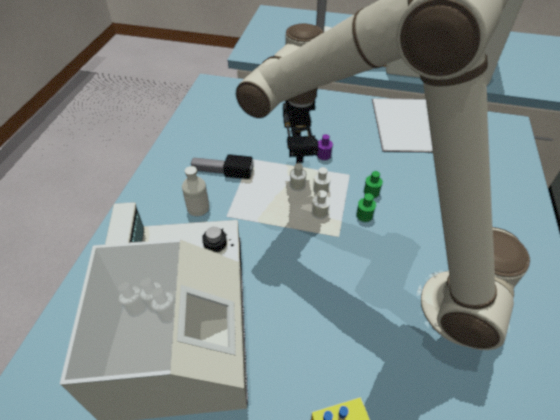

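The side view shows three pots upright in the chamber's right rear, at (129,293), (150,289) and (163,299), well away from the hatch. I continue with pot D.

Call:
drive_tool([
  {"delta_pos": [1.3, 0.5, 30], "turn": 0, "claw": 0.6},
  {"delta_pos": [0, 0, 25], "turn": 0, "claw": 0.6},
  {"delta_pos": [0, 0, 10], "turn": 0, "claw": 0.6},
  {"delta_pos": [0, 0, 0], "turn": 0, "claw": 0.6},
  {"delta_pos": [0, 0, 0], "turn": 0, "claw": 0.2},
  {"delta_pos": [0, 0, 0], "turn": 0, "claw": 0.2},
  {"delta_pos": [0, 0, 0], "turn": 0, "claw": 0.2},
  {"delta_pos": [0, 0, 0], "turn": 0, "claw": 0.2},
])

```text
time_s: 38.5
tcp_pos: [0.4691, -0.3137, 0.0559]
ee_rot: [[-0.951, -0.311, 0.001], [-0.311, 0.951, -0.0], [-0.0, -0.001, -1.0]]
wrist_force: [0.2, -1.3, 1.0]
gripper_width: 0.29
gripper_force: 30.0
```

Call:
drive_tool([
  {"delta_pos": [0, 0, -30], "turn": 0, "claw": 0.2},
  {"delta_pos": [0, 0, -45], "turn": 0, "claw": 0.2},
  {"delta_pos": [0, 0, -45], "turn": 0, "claw": 0.2},
  {"delta_pos": [0, 0, -45], "turn": 0, "claw": 0.2},
  {"delta_pos": [0, 0, -45], "turn": 0, "claw": 0.2},
  {"delta_pos": [0, 0, -45], "turn": 0, "claw": 0.2},
])

```text
time_s: 39.25
tcp_pos: [0.4684, -0.3133, 0.3118]
ee_rot: [[-0.951, -0.311, -0.0], [-0.311, 0.951, 0.0], [0.0, 0.001, -1.0]]
wrist_force: [1.5, 0.3, -0.5]
gripper_width: 0.292
gripper_force: 30.0
```

Call:
drive_tool([
  {"delta_pos": [-20, 42.7, 0], "turn": 0, "claw": 0.2},
  {"delta_pos": [-20, 42.7, 0], "turn": 0, "claw": 0.2},
  {"delta_pos": [-20, 42.7, 0], "turn": 0, "claw": 0.2},
  {"delta_pos": [-20, 42.7, 0], "turn": 0, "claw": 0.2},
  {"delta_pos": [-20, 42.7, 0], "turn": 0, "claw": 0.2},
  {"delta_pos": [-20, 42.7, 0], "turn": 0, "claw": 0.2},
  {"delta_pos": [-20, 42.7, 0], "turn": 0, "claw": 0.2},
  {"delta_pos": [-20, 42.7, 0], "turn": 0, "claw": 0.2},
  {"delta_pos": [-20, 42.7, 0], "turn": 0, "claw": 0.2},
  {"delta_pos": [-20, 42.7, 0], "turn": 0, "claw": 0.2},
  {"delta_pos": [-20, 42.7, 0], "turn": 0, "claw": 0.2},
  {"delta_pos": [-20, 42.7, 0], "turn": 0, "claw": 0.2},
])

```text
time_s: 40.75
tcp_pos: [0.5375, 0.2495, 0.3102]
ee_rot: [[-0.951, -0.311, -0.001], [-0.311, 0.951, -0.0], [0.001, -0.0, -1.0]]
wrist_force: [0.1, -0.2, 0.1]
gripper_width: 0.293
gripper_force: 30.0
```

Call:
drive_tool([
  {"delta_pos": [0, 0, 0], "turn": 0, "claw": 0.2},
  {"delta_pos": [0, 0, 25], "turn": 0, "claw": 0.2},
  {"delta_pos": [0, 0, 0], "turn": 0, "claw": 0.2},
  {"delta_pos": [0, 0, 0], "turn": 0, "claw": 0.2},
])

```text
time_s: 41.25
tcp_pos: [0.5382, 0.2474, 0.2864]
ee_rot: [[-0.951, -0.31, 0.001], [-0.31, 0.951, 0.0], [-0.001, -0.0, -1.0]]
wrist_force: [-0.1, -0.9, -0.9]
gripper_width: 0.293
gripper_force: 30.0
```

```bash
python3 -c "
from h import *
hatch(.150)"
```

```text
t 41.25 tcp [538.2 247.4 286.4] yaw_y 108.1 tilt [-1.e-03 -3.e-04 -1.e+00] F [-0.1 -0.9 -0.9] w 0.293 gf 29.998070765286684 q [  40.   17.    2.    0.  -75. -112.]
delta tool mm [ -0.2  -0.5 136.4]
```

Call:
drive_tool([
  {"delta_pos": [-0.2, -0.5, 25], "turn": 0, "claw": 0.2},
  {"delta_pos": [0, 0, 22], "turn": 0, "claw": 0.2},
  {"delta_pos": [0, 0, 20], "turn": 0, "claw": 0.2},
  {"delta_pos": [0, 0, 20], "turn": 0, "claw": 0.2},
  {"delta_pos": [0, 0, 20], "turn": 0, "claw": 0.2},
  {"delta_pos": [0, 0, 20], "turn": 0, "claw": 0.2},
  {"delta_pos": [0, 0, 10], "turn": 0, "claw": 0.2},
  {"delta_pos": [0, 0, 0], "turn": 0, "claw": 0.2},
  {"delta_pos": [0, 0, 0], "turn": 0, "claw": 0.2},
])

```text
time_s: 42.38
tcp_pos: [0.5389, 0.248, 0.1498]
ee_rot: [[-0.95, -0.311, 0.002], [-0.311, 0.95, 0.001], [-0.002, 0.0, -1.0]]
wrist_force: [-0.1, 0.1, -0.9]
gripper_width: 0.287
gripper_force: 30.0
```

Call:
drive_tool([
  {"delta_pos": [0, 0, 0], "turn": 0, "claw": 0.43},
  {"delta_pos": [0, 0, 0], "turn": 0, "claw": 0.43},
  {"delta_pos": [0, 0, -20], "turn": 0, "claw": 0.43},
  {"delta_pos": [0, 0, -40], "turn": 0, "claw": 0.43},
  {"delta_pos": [0, 0, -40], "turn": 0, "claw": 0.43},
  {"delta_pos": [0, 0, -40], "turn": 0, "claw": 0.5},
  {"delta_pos": [0, 0, 0], "turn": 0, "claw": 0.6},
  {"delta_pos": [0, 0, 0], "turn": 0, "claw": 0.6},
])

```text
time_s: 43.38
tcp_pos: [0.5378, 0.2475, 0.2882]
ee_rot: [[-0.951, -0.31, -0.001], [-0.31, 0.951, 0.0], [0.001, 0.0, -1.0]]
wrist_force: [-0.5, -0.5, -0.1]
gripper_width: 0.582
gripper_force: 0.0
```

```bash
python3 -c "
from h import *
pots(); to([.3978,-.3132,.12])"
```

```text
pot px [302. 129.] n 68 [ 0.7042 -0.1577  0.0823]
pot px [365. 250.] n 92 [ 0.3978 -0.3131  0.0796]
pot px [328. 255.] n 91 [ 0.3854 -0.2212  0.0793]
t 43.42 tcp [537.6 247.4 287.5] yaw_y 108.1 tilt [ 1.9e-03 -2.0e-04 -1.0e+00] F [ 0.3 -0.9 -0.4] w 0.587 gf 0.0 q [  40.   17.    2.   -0.  -75. -112.]
delta tool mm [ 306.6 -489.4  168.2]
```

Call:
drive_tool([
  {"delta_pos": [25.5, -40.8, 0], "turn": 0, "claw": 0.6},
  {"delta_pos": [25.5, -40.8, 0], "turn": 0, "claw": 0.6},
  {"delta_pos": [25.5, -40.8, 0], "turn": 0, "claw": 0.6},
  {"delta_pos": [25.5, -40.8, 0], "turn": 0, "claw": 0.6},
  {"delta_pos": [25.5, -40.8, 0], "turn": 0, "claw": 0.6},
  {"delta_pos": [25.5, -40.8, 0], "turn": 0, "claw": 0.6},
  {"delta_pos": [25.5, -40.8, 0], "turn": 0, "claw": 0.6},
  {"delta_pos": [25.5, -40.8, 0], "turn": 0, "claw": 0.6},
  {"delta_pos": [25.5, -40.8, 0], "turn": 0, "claw": 0.6},
  {"delta_pos": [25.5, -40.8, 0], "turn": 0, "claw": 0.6},
  {"delta_pos": [25.5, -40.8, 0], "turn": 0, "claw": 0.6},
  {"delta_pos": [25.5, -40.8, 0], "turn": 0, "claw": 0.6},
])

```text
time_s: 44.92
tcp_pos: [0.3983, -0.314, 0.2873]
ee_rot: [[-0.951, -0.311, -0.002], [-0.311, 0.951, 0.001], [0.002, 0.002, -1.0]]
wrist_force: [0.1, 0.0, 0.3]
gripper_width: 0.598
gripper_force: 0.0
```

Call:
drive_tool([
  {"delta_pos": [0, 0, 40], "turn": 0, "claw": 0.6},
  {"delta_pos": [0, 0, 45], "turn": 0, "claw": 0.6},
  {"delta_pos": [0, 0, 45], "turn": 0, "claw": 0.6},
  {"delta_pos": [0, 0, 38], "turn": 0, "claw": 0.6},
  {"delta_pos": [0, 0, 0], "turn": 0, "claw": 0.6},
  {"delta_pos": [0, 0, 0], "turn": 0, "claw": 0.6},
])

```text
time_s: 45.68
tcp_pos: [0.4001, -0.3133, 0.1215]
ee_rot: [[-0.95, -0.311, 0.001], [-0.311, 0.95, -0.001], [-0.0, -0.001, -1.0]]
wrist_force: [0.6, 0.6, 0.1]
gripper_width: 0.6
gripper_force: 0.0
```

```bash
python3 -c "
from h import *
to([.3978,-.3130,.056])"
```

```text
t 45.67 tcp [ 400.1 -313.3  121.5] yaw_y 108.1 tilt [-5.0e-04 -1.3e-03 -1.0e+00] F [0.6 0.6 0.1] w 0.6 gf 0.0 q [-20.  17. -24.   0. -49. -52.]
delta tool mm [ 2.1  1.  65.5]
```

Call:
drive_tool([
  {"delta_pos": [1.5, 0.7, 30], "turn": 0, "claw": 0.6},
  {"delta_pos": [0, 0, 25], "turn": 0, "claw": 0.6},
  {"delta_pos": [0, 0, 10], "turn": 0, "claw": 0.6},
  {"delta_pos": [0, 0, 0], "turn": 0, "claw": 0.6},
  {"delta_pos": [0, 0, 0], "turn": 0, "claw": 0.2},
  {"delta_pos": [0, 0, 0], "turn": 0, "claw": 0.2},
  {"delta_pos": [0, 0, 0], "turn": 0, "claw": 0.2},
  {"delta_pos": [0, 0, 0], "turn": 0, "claw": 0.2},
])

```text
time_s: 46.68
tcp_pos: [0.398, -0.3127, 0.0559]
ee_rot: [[-0.95, -0.311, 0.001], [-0.311, 0.95, -0.0], [-0.0, -0.001, -1.0]]
wrist_force: [-0.1, -0.2, 1.4]
gripper_width: 0.292
gripper_force: 30.0
```

Call:
drive_tool([
  {"delta_pos": [0, 0, -30], "turn": 0, "claw": 0.2},
  {"delta_pos": [0, 0, -45], "turn": 0, "claw": 0.2},
  {"delta_pos": [0, 0, -45], "turn": 0, "claw": 0.2},
  {"delta_pos": [0, 0, -45], "turn": 0, "claw": 0.2},
  {"delta_pos": [0, 0, -45], "turn": 0, "claw": 0.2},
  {"delta_pos": [0, 0, -45], "turn": 0, "claw": 0.2},
])

```text
time_s: 47.42
tcp_pos: [0.3972, -0.3123, 0.3118]
ee_rot: [[-0.951, -0.311, -0.0], [-0.311, 0.951, 0.001], [0.0, 0.001, -1.0]]
wrist_force: [0.9, -0.5, -1.2]
gripper_width: 0.29
gripper_force: 30.0
```

Call:
drive_tool([
  {"delta_pos": [-25.6, 40.7, 0], "turn": 0, "claw": 0.2},
  {"delta_pos": [-25.6, 40.7, 0], "turn": 0, "claw": 0.2},
  {"delta_pos": [-25.6, 40.7, 0], "turn": 0, "claw": 0.2},
  {"delta_pos": [-25.6, 40.7, 0], "turn": 0, "claw": 0.2},
  {"delta_pos": [-25.6, 40.7, 0], "turn": 0, "claw": 0.2},
  {"delta_pos": [-25.6, 40.7, 0], "turn": 0, "claw": 0.2},
  {"delta_pos": [-25.6, 40.7, 0], "turn": 0, "claw": 0.2},
  {"delta_pos": [-25.6, 40.7, 0], "turn": 0, "claw": 0.2},
  {"delta_pos": [-25.6, 40.7, 0], "turn": 0, "claw": 0.2},
  {"delta_pos": [-25.6, 40.7, 0], "turn": 0, "claw": 0.2},
  {"delta_pos": [-25.6, 40.7, 0], "turn": 0, "claw": 0.2},
  {"delta_pos": [-25.6, 40.7, 0], "turn": 0, "claw": 0.2},
])

```text
time_s: 48.92
tcp_pos: [0.5379, 0.2485, 0.3101]
ee_rot: [[-0.951, -0.311, -0.001], [-0.311, 0.951, -0.0], [0.001, -0.0, -1.0]]
wrist_force: [0.3, -0.7, -1.2]
gripper_width: 0.291
gripper_force: 30.0
```

Call:
drive_tool([
  {"delta_pos": [0, 0, 0], "turn": 0, "claw": 0.2},
  {"delta_pos": [0, 0, 25], "turn": 0, "claw": 0.2},
  {"delta_pos": [0, 0, 0], "turn": 0, "claw": 0.2},
  {"delta_pos": [0, 0, 0], "turn": 0, "claw": 0.2},
])

```text
time_s: 49.42
tcp_pos: [0.5383, 0.2464, 0.2865]
ee_rot: [[-0.951, -0.31, 0.001], [-0.31, 0.951, 0.0], [-0.001, -0.0, -1.0]]
wrist_force: [-0.1, -1.2, 0.0]
gripper_width: 0.292
gripper_force: 30.0
```

```bash
python3 -c "
from h import *
hatch(.150)
c=cap('wrist'); save(c,'w6.png')"
```

```text
t 49.42 tcp [538.3 246.4 286.5] yaw_y 108.1 tilt [-9.e-04 -3.e-04 -1.e+00] F [-0.1 -1.2  0. ] w 0.292 gf 29.998108414001763 q [  40.   17.    2.    0.  -75. -112.]
delta tool mm [ -0.3   0.5 136.5]
```

View pics/w6.png

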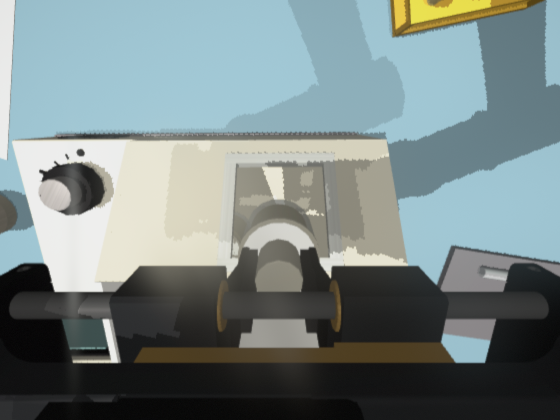

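The opening, at columns 235-328, is clear, and the pot is centred at column 279. Lowering pot E.

Call:
drive_tool([
  {"delta_pos": [-0.2, 0.5, 25], "turn": 0, "claw": 0.2},
  {"delta_pos": [0, 0, 22], "turn": 0, "claw": 0.2},
  {"delta_pos": [0, 0, 20], "turn": 0, "claw": 0.2},
  {"delta_pos": [0, 0, 20], "turn": 0, "claw": 0.2},
  {"delta_pos": [0, 0, 20], "turn": 0, "claw": 0.2},
  {"delta_pos": [0, 0, 20], "turn": 0, "claw": 0.2},
  {"delta_pos": [0, 0, 10], "turn": 0, "claw": 0.2},
  {"delta_pos": [0, 0, 0], "turn": 0, "claw": 0.2},
  {"delta_pos": [0, 0, 0], "turn": 0, "claw": 0.2},
])

```text
time_s: 50.6
tcp_pos: [0.5388, 0.2479, 0.1497]
ee_rot: [[-0.951, -0.311, 0.002], [-0.311, 0.951, 0.001], [-0.002, 0.0, -1.0]]
wrist_force: [1.6, -0.6, -1.0]
gripper_width: 0.291
gripper_force: 30.0
```

Call:
drive_tool([
  {"delta_pos": [0, 0, 0], "turn": 0, "claw": 0.43},
  {"delta_pos": [0, 0, 0], "turn": 0, "claw": 0.43},
  {"delta_pos": [0, 0, -20], "turn": 0, "claw": 0.43},
  {"delta_pos": [0, 0, -40], "turn": 0, "claw": 0.43},
  {"delta_pos": [0, 0, -40], "turn": 0, "claw": 0.43},
  {"delta_pos": [0, 0, -40], "turn": 0, "claw": 0.5},
  {"delta_pos": [0, 0, 0], "turn": 0, "claw": 0.6},
  {"delta_pos": [0, 0, 0], "turn": 0, "claw": 0.6},
])

```text
time_s: 51.6
tcp_pos: [0.5377, 0.2475, 0.2883]
ee_rot: [[-0.951, -0.31, -0.001], [-0.31, 0.951, 0.0], [0.001, 0.0, -1.0]]
wrist_force: [0.2, 0.3, -0.9]
gripper_width: 0.582
gripper_force: 0.0
```

```bash
python3 -c "
from h import *
pots(); to([.3854,-.2212,.12])"
```

```text
pot px [302. 128.] n 73 [ 0.7055 -0.1552  0.0827]
pot px [328. 255.] n 91 [ 0.3854 -0.2212  0.0795]
t 51.65 tcp [537.5 247.4 287.5] yaw_y 108.1 tilt [ 1.9e-03 -2.0e-04 -1.0e+00] F [ 0.1 -0.6 -0.8] w 0.593 gf 0.0 q [  40.   17.    2.   -0.  -75. -112.]
delta tool mm [ 289.8 -398.1  168.2]
```

Call:
drive_tool([
  {"delta_pos": [24.1, -33.2, 0], "turn": 0, "claw": 0.6},
  {"delta_pos": [24.1, -33.2, 0], "turn": 0, "claw": 0.6},
  {"delta_pos": [24.1, -33.2, 0], "turn": 0, "claw": 0.6},
  {"delta_pos": [24.1, -33.2, 0], "turn": 0, "claw": 0.6},
  {"delta_pos": [24.1, -33.2, 0], "turn": 0, "claw": 0.6},
  {"delta_pos": [24.1, -33.2, 0], "turn": 0, "claw": 0.6},
  {"delta_pos": [24.1, -33.2, 0], "turn": 0, "claw": 0.6},
  {"delta_pos": [24.1, -33.2, 0], "turn": 0, "claw": 0.6},
  {"delta_pos": [24.1, -33.2, 0], "turn": 0, "claw": 0.6},
  {"delta_pos": [24.1, -33.2, 0], "turn": 0, "claw": 0.6},
  {"delta_pos": [24.1, -33.2, 0], "turn": 0, "claw": 0.6},
  {"delta_pos": [24.1, -33.2, 0], "turn": 0, "claw": 0.6},
])

```text
time_s: 53.15
tcp_pos: [0.3858, -0.222, 0.2874]
ee_rot: [[-0.95, -0.311, -0.002], [-0.311, 0.95, 0.0], [0.002, 0.001, -1.0]]
wrist_force: [0.8, -0.4, 0.4]
gripper_width: 0.601
gripper_force: 0.0
```

Call:
drive_tool([
  {"delta_pos": [0, 0, 40], "turn": 0, "claw": 0.6},
  {"delta_pos": [0, 0, 45], "turn": 0, "claw": 0.6},
  {"delta_pos": [0, 0, 45], "turn": 0, "claw": 0.6},
  {"delta_pos": [0, 0, 38], "turn": 0, "claw": 0.6},
  {"delta_pos": [0, 0, 0], "turn": 0, "claw": 0.6},
  {"delta_pos": [0, 0, 0], "turn": 0, "claw": 0.6},
])

```text
time_s: 53.9
tcp_pos: [0.3877, -0.2212, 0.1214]
ee_rot: [[-0.95, -0.311, 0.001], [-0.311, 0.95, -0.001], [-0.001, -0.001, -1.0]]
wrist_force: [0.8, -0.5, -0.3]
gripper_width: 0.6
gripper_force: 0.0
```

```bash
python3 -c "
from h import *
to([.3854,-.2212,.056])"
```

```text
t 53.9 tcp [ 387.7 -221.2  121.4] yaw_y 108.1 tilt [-7.0e-04 -1.1e-03 -1.0e+00] F [ 0.8 -0.5 -0.3] w 0.6 gf 0.0 q [ -9.  11. -32.   0. -47. -63.]
delta tool mm [ 2.2  0.8 65.4]
```

Call:
drive_tool([
  {"delta_pos": [1.6, 0.6, 30], "turn": 0, "claw": 0.6},
  {"delta_pos": [0, 0, 25], "turn": 0, "claw": 0.6},
  {"delta_pos": [0, 0, 10], "turn": 0, "claw": 0.6},
  {"delta_pos": [0, 0, 0], "turn": 0, "claw": 0.6},
  {"delta_pos": [0, 0, 0], "turn": 0, "claw": 0.2},
  {"delta_pos": [0, 0, 0], "turn": 0, "claw": 0.2},
  {"delta_pos": [0, 0, 0], "turn": 0, "claw": 0.2},
  {"delta_pos": [0, 0, 0], "turn": 0, "claw": 0.2},
])

```text
time_s: 54.9
tcp_pos: [0.3854, -0.2209, 0.0559]
ee_rot: [[-0.951, -0.311, 0.001], [-0.311, 0.951, -0.0], [-0.001, -0.0, -1.0]]
wrist_force: [-0.2, 1.2, 1.4]
gripper_width: 0.294
gripper_force: 30.0
```

Call:
drive_tool([
  {"delta_pos": [0, 0, -30], "turn": 0, "claw": 0.2},
  {"delta_pos": [0, 0, -45], "turn": 0, "claw": 0.2},
  {"delta_pos": [0, 0, -45], "turn": 0, "claw": 0.2},
  {"delta_pos": [0, 0, -45], "turn": 0, "claw": 0.2},
  {"delta_pos": [0, 0, -45], "turn": 0, "claw": 0.2},
  {"delta_pos": [0, 0, -45], "turn": 0, "claw": 0.2},
])

```text
time_s: 55.65
tcp_pos: [0.3846, -0.2207, 0.3118]
ee_rot: [[-0.951, -0.31, -0.0], [-0.31, 0.951, 0.0], [0.0, 0.0, -1.0]]
wrist_force: [0.4, -0.8, -0.6]
gripper_width: 0.29
gripper_force: 30.0
```

Call:
drive_tool([
  {"delta_pos": [-24.2, 33.1, 0], "turn": 0, "claw": 0.2},
  {"delta_pos": [-24.2, 33.1, 0], "turn": 0, "claw": 0.2},
  {"delta_pos": [-24.2, 33.1, 0], "turn": 0, "claw": 0.2},
  {"delta_pos": [-24.2, 33.1, 0], "turn": 0, "claw": 0.2},
  {"delta_pos": [-24.2, 33.1, 0], "turn": 0, "claw": 0.2},
  {"delta_pos": [-24.2, 33.1, 0], "turn": 0, "claw": 0.2},
  {"delta_pos": [-24.2, 33.1, 0], "turn": 0, "claw": 0.2},
  {"delta_pos": [-24.2, 33.1, 0], "turn": 0, "claw": 0.2},
  {"delta_pos": [-24.2, 33.1, 0], "turn": 0, "claw": 0.2},
  {"delta_pos": [-24.2, 33.1, 0], "turn": 0, "claw": 0.2},
  {"delta_pos": [-24.2, 33.1, 0], "turn": 0, "claw": 0.2},
  {"delta_pos": [-24.2, 33.1, 0], "turn": 0, "claw": 0.2},
])

```text
time_s: 57.15
tcp_pos: [0.5379, 0.2481, 0.31]
ee_rot: [[-0.951, -0.311, -0.001], [-0.311, 0.951, -0.0], [0.001, -0.0, -1.0]]
wrist_force: [0.3, 0.6, -1.2]
gripper_width: 0.29
gripper_force: 30.0
```

Call:
drive_tool([
  {"delta_pos": [0, 0, 0], "turn": 0, "claw": 0.2},
  {"delta_pos": [0, 0, 25], "turn": 0, "claw": 0.2},
  {"delta_pos": [0, 0, 0], "turn": 0, "claw": 0.2},
  {"delta_pos": [0, 0, 0], "turn": 0, "claw": 0.2},
])

```text
time_s: 57.65
tcp_pos: [0.5381, 0.2463, 0.2864]
ee_rot: [[-0.951, -0.31, 0.001], [-0.31, 0.951, -0.0], [-0.001, -0.0, -1.0]]
wrist_force: [0.7, 0.5, 0.2]
gripper_width: 0.293
gripper_force: 30.0
```

```bash
python3 -c "
from h import *
hatch(.150)"
```

```text
t 57.65 tcp [538.1 246.3 286.4] yaw_y 108.1 tilt [-9.e-04 -3.e-04 -1.e+00] F [0.7 0.5 0.2] w 0.293 gf 29.99641832895577 q [  40.   17.    2.    0.  -75. -112.]
delta tool mm [ -0.6   0.6 136.4]
```

Call:
drive_tool([
  {"delta_pos": [-0.4, 0.6, 25], "turn": 0, "claw": 0.2},
  {"delta_pos": [0, 0, 22], "turn": 0, "claw": 0.2},
  {"delta_pos": [0, 0, 20], "turn": 0, "claw": 0.2},
  {"delta_pos": [0, 0, 20], "turn": 0, "claw": 0.2},
  {"delta_pos": [0, 0, 20], "turn": 0, "claw": 0.2},
  {"delta_pos": [0, 0, 20], "turn": 0, "claw": 0.2},
  {"delta_pos": [0, 0, 10], "turn": 0, "claw": 0.2},
  {"delta_pos": [0, 0, 0], "turn": 0, "claw": 0.2},
  {"delta_pos": [0, 0, 0], "turn": 0, "claw": 0.2},
])

```text
time_s: 58.78
tcp_pos: [0.5388, 0.2479, 0.1497]
ee_rot: [[-0.951, -0.311, 0.002], [-0.311, 0.951, 0.001], [-0.002, 0.0, -1.0]]
wrist_force: [0.1, -0.4, 0.2]
gripper_width: 0.289
gripper_force: 30.0
```

Call:
drive_tool([
  {"delta_pos": [0, 0, 0], "turn": 0, "claw": 0.43},
  {"delta_pos": [0, 0, 0], "turn": 0, "claw": 0.43},
  {"delta_pos": [0, 0, -20], "turn": 0, "claw": 0.43},
  {"delta_pos": [0, 0, -40], "turn": 0, "claw": 0.43},
  {"delta_pos": [0, 0, -40], "turn": 0, "claw": 0.43},
  {"delta_pos": [0, 0, -40], "turn": 0, "claw": 0.5},
  {"delta_pos": [0, 0, 0], "turn": 0, "claw": 1},
])

```text
time_s: 59.65
tcp_pos: [0.5397, 0.2484, 0.2932]
ee_rot: [[-0.95, -0.311, 0.008], [-0.311, 0.95, 0.005], [-0.009, 0.002, -1.0]]
wrist_force: [0.0, -0.1, 0.3]
gripper_width: 0.544
gripper_force: 0.0
```

Call:
drive_tool([
  {"delta_pos": [0.6, -41.1, 0], "turn": 0, "claw": 1},
  {"delta_pos": [0.6, -41.1, 0], "turn": 0, "claw": 1},
  {"delta_pos": [0.6, -41.1, 0], "turn": 0, "claw": 1},
  {"delta_pos": [0.6, -41.1, 0], "turn": 0, "claw": 1},
  {"delta_pos": [0.6, -41.1, 0], "turn": 0, "claw": 1},
  {"delta_pos": [0.6, -41.1, 0], "turn": 0, "claw": 1},
])

```text
time_s: 60.4
tcp_pos: [0.6112, 0.0108, 0.2878]
ee_rot: [[-0.951, -0.311, -0.001], [-0.311, 0.951, -0.0], [0.001, 0.0, -1.0]]
wrist_force: [0.4, -0.2, 0.3]
gripper_width: 0.996
gripper_force: 0.0
```

Call:
drive_tool([
  {"delta_pos": [0, 0, 0], "turn": -0.163, "claw": 1},
  {"delta_pos": [0, 0, 0], "turn": -0.163, "claw": 1},
  {"delta_pos": [0, 0, 0], "turn": -0.163, "claw": 1},
  {"delta_pos": [0, 0, 0], "turn": -0.163, "claw": 1},
  {"delta_pos": [0, 0, 0], "turn": -0.163, "claw": 1},
  {"delta_pos": [0, 0, 0], "turn": -0.163, "claw": 1},
  {"delta_pos": [0, 0, 0], "turn": -0.163, "claw": 1},
  {"delta_pos": [0, 0, 0], "turn": -0.163, "claw": 1},
  {"delta_pos": [0, 0, 0], "turn": -0.163, "claw": 1},
  {"delta_pos": [0, 0, 0], "turn": -0.16, "claw": 1},
  {"delta_pos": [0, 0, 0], "turn": 0, "claw": 1},
])

```text
time_s: 61.78
tcp_pos: [0.6109, 0.0121, 0.2878]
ee_rot: [[0.362, -0.932, -0.001], [-0.932, -0.362, -0.0], [-0.0, 0.001, -1.0]]
wrist_force: [0.1, 0.5, -1.0]
gripper_width: 0.998
gripper_force: 0.0
```

```bash
python3 -c "
from h import *
pots(); to(list(W([-65,-155,0])[:2])+[.093]); ptr()
c=cap('side'); save(c,'s7.png')"
```

```text
pot px [302. 128.] n 71 [ 0.7046 -0.1566  0.0829]
t 61.83 tcp [611.   12.1 287.9] yaw_y -158.8 tilt [-3.0e-04  1.1e-03 -1.0e+00] F [-0.1  0.1  0.4] w 1.005 gf 0.0 q [ 16.  19.   5.  -0. -76.   5.]
delta tool mm [  0.2   0.2 194.9]
ptr angle rad from dot [(np.float64(213.0), np.float64(1.31)), (np.float64(213.0), np.float64(1.3)), (np.float64(212.0), np.float64(1.33)), (np.float64(212.0), np.float64(1.28)), (np.float64(209.0), np.float64(1.35)), (np.float64(206.0), np.float64(1.26))]
```

View pics/s7.png

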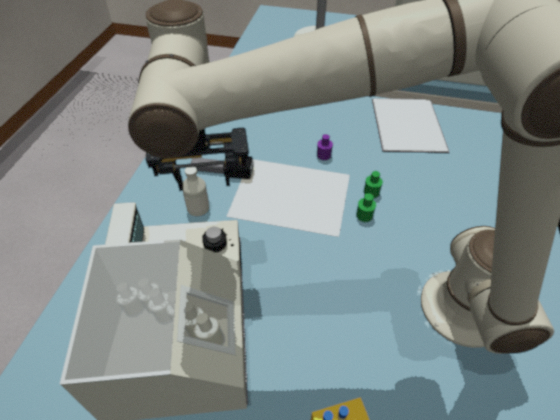

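The mat is empty. The side view shows pots in the chamber at about (125,294), (145,290) and (160,300), plus shapes near (187,312) and (207,328) close to the hatch. I let things settle and look closer before closing.

Call:
drive_tool([
  {"delta_pos": [0, 0, 0], "turn": 0, "claw": 1},
  {"delta_pos": [0, 0, 0], "turn": 0, "claw": 1},
  {"delta_pos": [0, 0, 0], "turn": 0, "claw": 1},
  {"delta_pos": [0, 0, 0], "turn": 0, "claw": 1},
])

```text
time_s: 62.42
tcp_pos: [0.6113, 0.0121, 0.2886]
ee_rot: [[0.363, -0.932, 0.0], [-0.932, -0.363, -0.0], [0.0, -0.0, -1.0]]
wrist_force: [-0.0, -0.6, -1.0]
gripper_width: 1.0
gripper_force: 0.0
```

```bash
python3 -c "
from h import *
c=cap('side'); a=cv2.imread('pics/s7.png')[:,:,::-1]; print('diff',np.abs(a[240:380,70:250].astype(int)-c['color'][240:380,70:250]).max(2).mean())
b=cv2.resize(c['color'][235:385,70:250],None,fx=3.9,fy=3.9,interpolation=cv2.INTER_CUBIC); cv2.imwrite('pics/s8.png',b[:,:,::-1])
for n,p in dict(mid=(-60,90,160),ul=(-21.7,135,202),ur=(-21.7,45,202),ll=(-98,135,138),lr=(-98,45,138)).items():
  u,v=proj(c,W(p)); print(n,((u-70)*3.9),((v-235)*3.9))
"
```

```text
diff 2.154166666666667
mid 535.1855936468963 331.70600007942596
ul 437.9733959879041 385.6509544376066
ur 448.20112810063887 214.36235872864
ll 617.3537122393437 430.72841145497864
lr 614.7686634646598 266.71757427424063
```

View pics/s8.png

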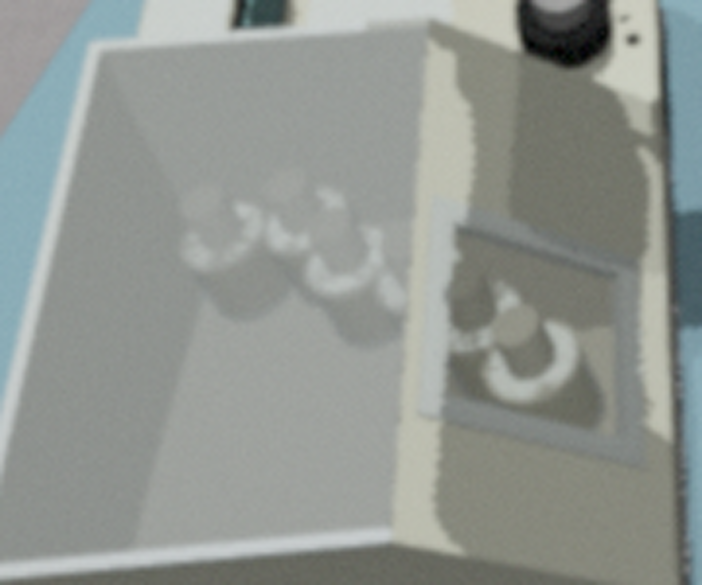

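The zoomed view shows six caps in a chain, at about (205,200), (285,185), (325,210), (395,235), (470,290) and (515,325). The last is still visible through the opening. I locate them on the sloping floor.

```bash
python3 -c "
from h import *
c=cap('side')
for u,v in [(205,200),(285,185),(325,210),(395,230),(470,288),(515,325)]:
    o,d=ray(c,70+u/3.9,235+v/3.9); a=I(o); b=own().T@d*1000
    # cap top z = 160 -0.2(x+60)+0.2(y-90)
    g=lambda p:p[2]-(160-.2*(p[0]+60)+.2*(p[1]-90)); g0=g(a); g1=g(a+b); t=-g0/(g1-g0); print((u,v),(a+b*t).round(1))
"
```

```text
(205, 200) [136.7 -44.2  93.8]
(285, 185) [ 89.8 -44.  103.2]
(325, 210) [ 62.8 -18.8 113.7]
(395, 230) [ 20.5   5.6 127. ]
(470, 288) [-24.5  54.9 145.9]
(515, 325) [-49.5  83.6 156.6]
```

The last pot is at about own (-50, 84), with its cap top near 157 mm. The chain has stopped it under the hatch, where the shutter could hit it. I go back over the hatch to look with the wrist camera and nudge it free.

Call:
drive_tool([
  {"delta_pos": [0, 0, -10], "turn": 0.163, "claw": 0.0},
  {"delta_pos": [0, 0, 0], "turn": 0.163, "claw": 0.0},
  {"delta_pos": [0, 0, 0], "turn": 0.163, "claw": 0.0},
  {"delta_pos": [0, 0, 0], "turn": 0.163, "claw": 0.0},
  {"delta_pos": [0, 0, 0], "turn": 0.163, "claw": 0.0},
  {"delta_pos": [0, 0, 0], "turn": 0.163, "claw": 0.0},
  {"delta_pos": [0, 0, 0], "turn": 0.163, "claw": 0.0},
  {"delta_pos": [0, 0, 0], "turn": 0.163, "claw": 0.0},
  {"delta_pos": [0, 0, 0], "turn": 0.163, "claw": 0.0},
  {"delta_pos": [0, 0, 0], "turn": 0.16, "claw": 0.0},
])

```text
time_s: 63.78
tcp_pos: [0.6112, 0.0121, 0.2986]
ee_rot: [[-0.952, -0.305, 0.0], [-0.305, 0.952, 0.0], [-0.0, -0.0, -1.0]]
wrist_force: [-0.5, -0.2, 0.1]
gripper_width: 0.018
gripper_force: 0.0
```

Call:
drive_tool([
  {"delta_pos": [-0.6, 41.1, 0], "turn": 0, "claw": 0},
  {"delta_pos": [-0.6, 41.1, 0], "turn": 0, "claw": 0},
  {"delta_pos": [-0.6, 41.1, 0], "turn": 0, "claw": 0},
  {"delta_pos": [-0.6, 41.1, 0], "turn": 0, "claw": 0},
  {"delta_pos": [-0.6, 41.1, 0], "turn": 0, "claw": 0},
  {"delta_pos": [-0.6, 41.1, 0], "turn": 0, "claw": 0},
  {"delta_pos": [0, 0, 0], "turn": 0, "claw": 0},
  {"delta_pos": [0, 0, 0], "turn": 0, "claw": 0},
])

```text
time_s: 64.78
tcp_pos: [0.5381, 0.2474, 0.2986]
ee_rot: [[-0.95, -0.311, -0.0], [-0.311, 0.95, -0.0], [0.0, -0.0, -1.0]]
wrist_force: [0.7, -0.7, 0.6]
gripper_width: 0.004
gripper_force: 0.0
```

```bash
python3 -c "
from h import *
hatch(.15)
c=cap('wrist'); P=cloud(c); q=((P-O)@own())*1000
m=(q[...,0]>-92)&(q[...,0]<-22)&(q[...,1]>47)&(q[...,1]<134)&(q[...,2]>115)&(q[...,2]<163)&(c['range_z']>0)
m[260:]=0
n,l,st,ce=cv2.connectedComponentsWithStats(m.astype(np.uint8))
for i in range(1,n):
  if st[i,4]>40: r=q[l==i]; print(ce[i].round(),st[i,4],np.median(r,0).round(1),r.min(0).round(),r.max(0).round())
cv2.imwrite('pics/w9.png',cv2.resize(c['color'][120:290,180:390],None,fx=3.5,fy=3.5,interpolation=cv2.INTER_CUBIC)[:,:,::-1])
"
```

```text
t 64.78 tcp [538.1 247.4 298.6] yaw_y 108.1 tilt [ 1.e-04 -3.e-04 -1.e+00] F [ 0.7 -0.7  0.6] w 0.004 gf 0.0 q [  40.   16.    3.    0.  -77. -112.]
delta tool mm [ -0.4  -0.5 148.6]
[270. 202.] 2093 [-55.6  82.  132.8] [-82.  47. 115.] [-22. 113. 163.]
```

View pics/w9.png

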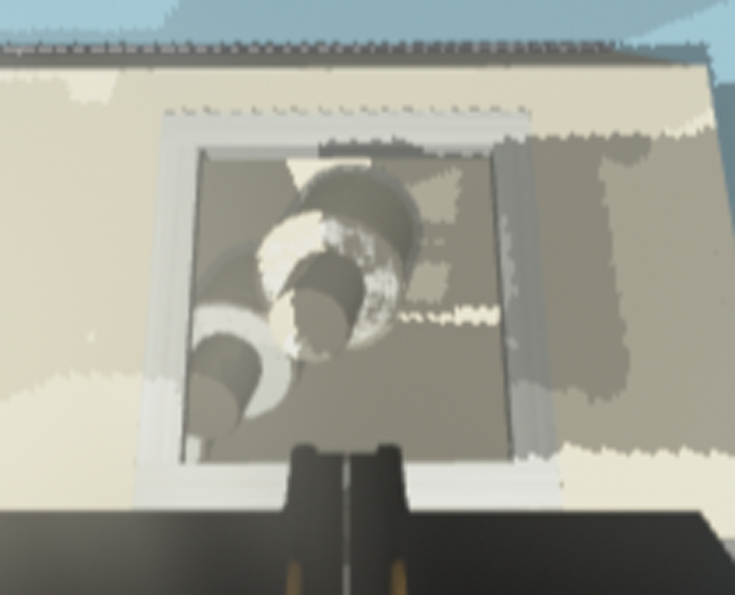

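The wrist view shows the last pot's cap at about (325,310) in the crop, roughly mid opening. The fifth pot is to its lower left at (215,390), leaning on the chain. I get the cap position from depth.

```bash
python3 -c "
from h import *
c=cap('wrist'); P=cloud(c); q=((P-O)@own())*1000
for name,(x0,x1,y0,y1) in dict(last=(265,365,250,365),fifth=(185,265,330,440)).items():
  r=q[120+int(y0/3.5):120+int(y1/3.5),180+int(x0/3.5):180+int(x1/3.5)].reshape(-1,3)
  zt=np.percentile(r[r[:,2]<175][:,2],98); t=r[(r[:,2]>zt-6)&(r[:,2]<175)]; print(name,zt.round(1),t.mean(0).round(1),np.percentile(t,[2,98],0).round(0).tolist())
print(np.round(proj(c,W([-49.5,83.6,157])))) 
"
```

```text
last 161.1 [-50.1  80.6 158.3] [[-61.0, 69.0, 155.0], [-38.0, 92.0, 162.0]]
fifth 147.5 [-18.2  47.9 144.9] [[-29.0, 40.0, 142.0], [-6.0, 57.0, 148.0]]
[272. 212.]
```

The cap top is at own (-50, 81, 158), and its front edge would interfere with the shutter by a few mm. I lower the closed fingers inside the opening in front of the cap and push it gently toward +x so it slips past the fifth pot.

Call:
drive_tool([
  {"delta_pos": [9.5, -4.5, 0], "turn": 0, "claw": 0},
  {"delta_pos": [9.5, -4.5, 30], "turn": 0, "claw": 0},
  {"delta_pos": [0, 0, 30], "turn": 0, "claw": 0},
  {"delta_pos": [0, 0, 20], "turn": 0, "claw": 0},
  {"delta_pos": [0, 0, 0], "turn": 0, "claw": 0},
  {"delta_pos": [0, 0, 0], "turn": 0, "claw": 0},
])

```text
time_s: 65.62
tcp_pos: [0.5234, 0.2329, 0.2198]
ee_rot: [[-0.951, -0.31, 0.002], [-0.31, 0.951, 0.001], [-0.002, 0.0, -1.0]]
wrist_force: [0.7, 1.1, 0.3]
gripper_width: 0.009
gripper_force: 0.0
```

```bash
python3 -c "
from h import *
p=W([-79,82,0]); to([p[0],p[1],.150])"
```

```text
t 65.62 tcp [523.4 232.9 219.8] yaw_y 108.1 tilt [-1.9e-03  1.0e-04 -1.0e+00] F [0.7 1.1 0.3] w 0.009 gf 0.0 q [  40.   17.   -7.    0.  -65. -112.]
delta tool mm [ 0.5 -0.3 69.8]
```

Call:
drive_tool([
  {"delta_pos": [0.5, 0, 25], "turn": 0, "claw": 0},
  {"delta_pos": [0, 0, 20], "turn": 0, "claw": 0},
  {"delta_pos": [0, 0, 15], "turn": 0, "claw": 0},
  {"delta_pos": [0, 0, 10], "turn": 0, "claw": 0},
  {"delta_pos": [0, 0, 0], "turn": 0, "claw": 0},
  {"delta_pos": [0, 0, 0], "turn": 0, "claw": 0},
  {"delta_pos": [-4, 0, 0], "turn": 0, "claw": 0},
  {"delta_pos": [-4, 0, 0], "turn": 0, "claw": 0},
  {"delta_pos": [-4, 0, 0], "turn": 0, "claw": 0},
  {"delta_pos": [0, 0, 0], "turn": 0, "claw": 0},
])

```text
time_s: 66.88
tcp_pos: [0.5341, 0.2368, 0.1485]
ee_rot: [[-0.951, -0.31, 0.0], [-0.31, 0.951, 0.0], [-0.0, -0.0, -1.0]]
wrist_force: [0.3, -0.3, 0.2]
gripper_width: 0.009
gripper_force: 0.0
```

```bash
python3 -c "
from h import *
p=W([-79,82,0]); to([p[0],p[1],.150])
c=cap('wrist'); P=cloud(c); q=((P-O)@own())*1000
m=(q[...,0]>-95)&(q[...,0]<-5)&(q[...,1]>35)&(q[...,1]<140)&(q[...,2]>135)&(q[...,2]<165)&(q[...,2]<168+(q[...,0]+60)*.839-12)
cv2.imwrite('pics/w10.png',cv2.resize(c['color'][100:320,150:400],None,fx=2.4,fy=2.4,interpolation=cv2.INTER_CUBIC)[:,:,::-1]); print(m.sum(),np.percentile(q[m],[2,50,98],0).round(0).tolist())"
```

```text
t 66.88 tcp [534.1 236.8 148.5] yaw_y 108.1 tilt [-1.e-04 -0.e+00 -1.e+00] F [ 0.3 -0.3  0.2] w 0.009 gf 0.0 q [  40.   22.  -11.    0.  -57. -112.]
delta tool mm [11.9 -0.8 -1.5]
42 [[-71.0, 95.0, 135.0], [-66.0, 102.0, 135.0], [-61.0, 107.0, 136.0]]
```

Call:
drive_tool([
  {"delta_pos": [-4, 0, 0], "turn": 0, "claw": 0},
  {"delta_pos": [-4, 0, 0], "turn": 0, "claw": 0},
  {"delta_pos": [-4, 0, 0], "turn": 0, "claw": 0},
  {"delta_pos": [-3, 0, 0], "turn": 0, "claw": 0},
  {"delta_pos": [0, 0, 0], "turn": 0, "claw": 0},
  {"delta_pos": [0, 0, 0], "turn": 0, "claw": 0},
  {"delta_pos": [0, 0, 0], "turn": 0, "claw": 0},
])

```text
time_s: 67.8
tcp_pos: [0.5479, 0.2413, 0.1486]
ee_rot: [[-0.951, -0.311, -0.0], [-0.311, 0.951, -0.0], [0.0, -0.0, -1.0]]
wrist_force: [0.0, 0.9, 0.6]
gripper_width: 0.005
gripper_force: 0.0
```

Call:
drive_tool([
  {"delta_pos": [0, 0, -30], "turn": 0, "claw": 0},
  {"delta_pos": [0, 0, -40], "turn": 0, "claw": 0},
  {"delta_pos": [0, 0, -40], "turn": 0, "claw": 0},
  {"delta_pos": [0, 0, -40], "turn": 0, "claw": 0},
  {"delta_pos": [0, 0, 0], "turn": 0, "claw": 0},
  {"delta_pos": [0, 0, 0], "turn": 0, "claw": 0},
])

```text
time_s: 68.55
tcp_pos: [0.5475, 0.2412, 0.298]
ee_rot: [[-0.951, -0.31, -0.001], [-0.31, 0.951, -0.0], [0.001, 0.0, -1.0]]
wrist_force: [1.1, -0.3, -0.1]
gripper_width: 0.007
gripper_force: 0.0
```

```bash
cat >> h.py <<'E'
def under():
    c=cap('wrist'); P=cloud(c); q=((P-O)@own())*1000
    # points seen through the opening, at cap-top height above the floor
    h=q[...,2]-(80-.2*(q[...,0]+60)+.2*(q[...,1]-90))
    m=(q[...,0]>-110)&(q[...,0]<20)&(q[...,1]>20)&(q[...,1]<160)&(h>70)&(h<86)&(q[...,2]<158+(q[...,0]+60)*.839)&(c['range_z']>0)
    m[240:]=0
    n,l,st,ce=cv2.connectedComponentsWithStats(m.astype(np.uint8))
    for i in range(1,n):
        if st[i,4]>20: print('cap?',ce[i].round(),st[i,4],np.median(q[l==i],0).round(1),np.ptp(q[l==i],axis=0).round())
    return c
E
python3 -c "
from h import *
hatch(.15); c=under()
cv2.imwrite('pics/w11.png',np.hstack([cv2.resize(c['color'][100:320,150:400],None,fx=1.6,fy=1.8),cv2.resize(cap('side')['color'][235:385,70:250],None,fx=2.2,fy=2.64)])[:,:,::-1])"
```

```text
t 68.55 tcp [547.5 241.2 298. ] yaw_y 108.1 tilt [ 1.e-03  3.e-04 -1.e+00] F [ 1.1 -0.3 -0.1] w 0.007 gf 0.0 q [  39.   17.    4.   -0.  -77. -111.]
delta tool mm [  6.5   8.2 148. ]
cap? [278. 222.] 472 [-30.8  81.7 153.7] [27. 25. 15.]
cap? [245. 230.] 126 [-16.5  44.1 142.2] [20.  9. 12.]
```

View pics/w11.png

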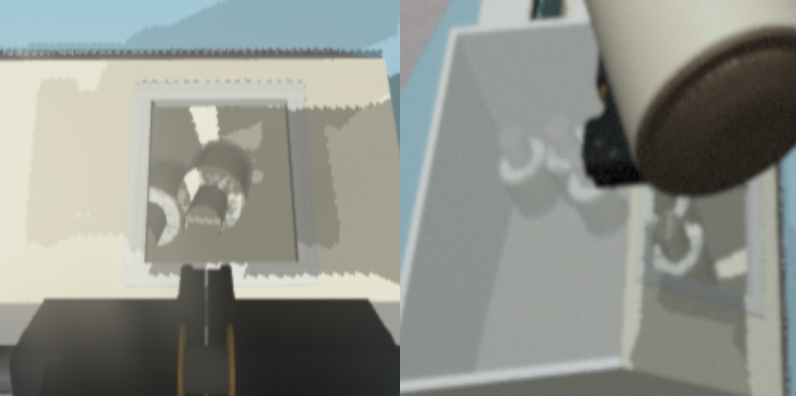

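The push worked: the last cap is now at own (-31, 82), so its front edge lies about 10 mm below the shutter plane, and the opening is clear. All six pots are in the chamber. Back to the ring.

Call:
drive_tool([
  {"delta_pos": [1.9, -39.6, 0], "turn": 0, "claw": 0.3},
  {"delta_pos": [1.9, -39.6, 0], "turn": 0, "claw": 1},
  {"delta_pos": [1.9, -39.6, 0], "turn": 0, "claw": 1},
  {"delta_pos": [1.9, -39.6, 0], "turn": 0, "claw": 1},
  {"delta_pos": [1.9, -39.6, 0], "turn": 0, "claw": 1},
  {"delta_pos": [1.9, -39.6, 0], "turn": 0, "claw": 1},
])

```text
time_s: 69.4
tcp_pos: [0.6108, 0.0107, 0.2971]
ee_rot: [[-0.951, -0.311, -0.002], [-0.311, 0.951, -0.001], [0.003, 0.0, -1.0]]
wrist_force: [0.1, 0.6, -0.4]
gripper_width: 0.602
gripper_force: 0.0
```

Call:
drive_tool([
  {"delta_pos": [0, 0, 0], "turn": -0.163, "claw": 1},
  {"delta_pos": [0, 0, 0], "turn": -0.163, "claw": 1},
  {"delta_pos": [0, 0, 0], "turn": -0.163, "claw": 1},
  {"delta_pos": [0, 0, 0], "turn": -0.163, "claw": 1},
  {"delta_pos": [0, 0, 0], "turn": -0.163, "claw": 1},
  {"delta_pos": [0, 0, 0], "turn": -0.163, "claw": 1},
  {"delta_pos": [0, 0, 0], "turn": -0.163, "claw": 1},
  {"delta_pos": [0, 0, 0], "turn": -0.163, "claw": 1},
  {"delta_pos": [0, 0, 0], "turn": -0.163, "claw": 1},
  {"delta_pos": [0, 0, 0], "turn": -0.16, "claw": 1},
  {"delta_pos": [0, 0, 0], "turn": 0, "claw": 1},
])

```text
time_s: 70.78
tcp_pos: [0.6106, 0.0119, 0.2973]
ee_rot: [[0.362, -0.932, -0.002], [-0.932, -0.362, -0.001], [-0.0, 0.002, -1.0]]
wrist_force: [-0.3, 0.4, -0.3]
gripper_width: 1.0
gripper_force: 0.0
```

```bash
python3 -c "
from h import *
to(list(W([-65,-155,0])[:2])+[.092]); ptr()"
```

```text
t 70.78 tcp [610.6  11.9 297.3] yaw_y -158.8 tilt [-3.0e-04  2.4e-03 -1.0e+00] F [-0.3  0.4 -0.3] w 1.0 gf 0.0 q [ 16.  18.   6.  -0. -77.   5.]
delta tool mm [ 2.000e-01 -5.000e-01  2.053e+02]
ptr angle rad from dot [(np.float64(214.0), np.float64(1.31)), (np.float64(214.0), np.float64(1.3)), (np.float64(213.0), np.float64(1.33)), (np.float64(211.0), np.float64(1.28)), (np.float64(208.0), np.float64(1.35)), (np.float64(206.0), np.float64(1.26))]
```

Call:
drive_tool([
  {"delta_pos": [0, -0.5, 40], "turn": 0, "claw": 1},
  {"delta_pos": [0, 0, 40], "turn": 0, "claw": 1},
  {"delta_pos": [0, 0, 40], "turn": 0, "claw": 1},
  {"delta_pos": [0, 0, 40], "turn": 0, "claw": 1},
  {"delta_pos": [0, 0, 30], "turn": 0, "claw": 1},
  {"delta_pos": [0, 0, 15], "turn": 0, "claw": 1},
  {"delta_pos": [0, 0, 0], "turn": 0, "claw": 1},
  {"delta_pos": [0, 0, 0], "turn": 0, "claw": 0.3},
  {"delta_pos": [0, 0, 0], "turn": 0, "claw": 0.3},
  {"delta_pos": [0, 0, 0], "turn": 0, "claw": 0.3},
  {"delta_pos": [0, 0, 0], "turn": 0, "claw": 0.3},
])

```text
time_s: 72.2
tcp_pos: [0.6105, 0.0117, 0.0941]
ee_rot: [[0.363, -0.932, -0.002], [-0.932, -0.363, -0.001], [-0.0, 0.002, -1.0]]
wrist_force: [-2.3, -1.4, 3.4]
gripper_width: 0.661
gripper_force: 30.0
```

Call:
drive_tool([
  {"delta_pos": [0, 0, 0], "turn": 0.1, "claw": 0.3},
  {"delta_pos": [0, 0, 0], "turn": 0.1, "claw": 0.3},
  {"delta_pos": [0, 0, 0], "turn": 0.1, "claw": 0.3},
  {"delta_pos": [0, 0, 0], "turn": 0.1, "claw": 0.3},
  {"delta_pos": [0, 0, 0], "turn": 0.1, "claw": 0.3},
  {"delta_pos": [0, 0, 0], "turn": 0.1, "claw": 0.3},
  {"delta_pos": [0, 0, 0], "turn": 0.1, "claw": 0.3},
  {"delta_pos": [0, 0, 0], "turn": 0, "claw": 0.3},
])

```text
time_s: 73.2
tcp_pos: [0.6092, 0.0108, 0.0941]
ee_rot: [[-0.323, -0.946, -0.005], [-0.946, 0.323, -0.002], [0.004, 0.004, -1.0]]
wrist_force: [-5.5, -2.6, 5.4]
gripper_width: 0.659
gripper_force: 30.0
```

```bash
python3 -c "
from h import *
to(list(W([-65,-155,0])[:2])+[.092]); print(monitor.sense()['moment']); ptr(); ptr('side')"
```

```text
t 73.2 tcp [609.2  10.8  94.1] yaw_y 161.2 tilt [ 0.0035  0.0039 -1.    ] F [-5.5 -2.6  5.4] w 0.659 gf 30.00255525112152 q [ 16.  27. -11.   0. -52. -35.]
delta tool mm [-1.4 -1.   2.1]
[-0.6201514   1.53184927  0.05052051]
ptr angle rad from dot [(np.float64(211.0), np.float64(0.7)), (np.float64(211.0), np.float64(0.69)), (np.float64(211.0), np.float64(0.67)), (np.float64(211.0), np.float64(0.65)), (np.float64(211.0), np.float64(0.63)), (np.float64(210.0), np.float64(0.62))]
ptr angle rad from dot [(np.float64(81.0), np.float64(1.61)), (np.float64(81.0), np.float64(1.59)), (np.float64(81.0), np.float64(1.58)), (np.float64(81.0), np.float64(1.56)), (np.float64(81.0), np.float64(1.54)), (np.float64(81.0), np.float64(1.52))]
```

Call:
drive_tool([
  {"delta_pos": [0, 0, 0], "turn": 0, "claw": 1},
  {"delta_pos": [0, 0, 0], "turn": 0, "claw": 1},
  {"delta_pos": [0, 0, 0], "turn": 0, "claw": 1},
  {"delta_pos": [0, 0, 0], "turn": -0.16, "claw": 1},
  {"delta_pos": [0, 0, 0], "turn": -0.16, "claw": 1},
  {"delta_pos": [0, 0, 0], "turn": -0.16, "claw": 1},
  {"delta_pos": [0, 0, 0], "turn": -0.16, "claw": 1},
  {"delta_pos": [0, 0, 0], "turn": -0.06, "claw": 1},
  {"delta_pos": [0, 0, 0], "turn": 0, "claw": 1},
])

```text
time_s: 74.42
tcp_pos: [0.6116, 0.0123, 0.0934]
ee_rot: [[0.363, -0.932, 0.0], [-0.932, -0.363, 0.0], [0.0, -0.0, -1.0]]
wrist_force: [-0.1, 0.3, -0.2]
gripper_width: 0.996
gripper_force: 0.0
```

```bash
python3 -c "
from h import *
to(list(W([-65,-155,0])[:2])+[.092]); ptr()"
```

```text
t 74.42 tcp [611.6  12.3  93.4] yaw_y -158.7 tilt [ 0.e+00 -2.e-04 -1.e+00] F [-0.1  0.3 -0.2] w 0.996 gf 0.0 q [ 16.  27. -11.  -0. -52.   5.]
delta tool mm [0.2 1.1 1.4]
ptr angle rad from dot [(np.float64(117.0), np.float64(0.67)), (np.float64(117.0), np.float64(0.65)), (np.float64(117.0), np.float64(0.63)), (np.float64(116.0), np.float64(0.7)), (np.float64(116.0), np.float64(0.69)), (np.float64(116.0), np.float64(0.62))]
```

Call:
drive_tool([
  {"delta_pos": [0, 1, 0], "turn": 0, "claw": 0.3},
  {"delta_pos": [0, 0, 0], "turn": 0, "claw": 0.3},
  {"delta_pos": [0, 0, 0], "turn": 0, "claw": 0.3},
  {"delta_pos": [0, 0, 0], "turn": 0, "claw": 0.3},
  {"delta_pos": [0, 0, 0], "turn": 0.1, "claw": 0.3},
  {"delta_pos": [0, 0, 0], "turn": 0.1, "claw": 0.3},
  {"delta_pos": [0, 0, 0], "turn": 0.1, "claw": 0.3},
  {"delta_pos": [0, 0, 0], "turn": 0.1, "claw": 0.3},
  {"delta_pos": [0, 0, 0], "turn": 0.1, "claw": 0.3},
  {"delta_pos": [0, 0, 0], "turn": 0.1, "claw": 0.3},
  {"delta_pos": [0, 0, 0], "turn": 0.06, "claw": 0.3},
  {"delta_pos": [0, 0, 0], "turn": 0, "claw": 0.3},
])

```text
time_s: 75.97
tcp_pos: [0.6095, 0.0115, 0.0935]
ee_rot: [[-0.285, -0.959, -0.002], [-0.959, 0.285, -0.0], [0.001, 0.002, -1.0]]
wrist_force: [-3.3, -0.3, 2.7]
gripper_width: 0.657
gripper_force: 30.1
```

Call:
drive_tool([
  {"delta_pos": [0, 0, 0], "turn": 0, "claw": 1},
  {"delta_pos": [0, 0, 0], "turn": 0, "claw": 1},
  {"delta_pos": [0, 0, 0], "turn": 0, "claw": 1},
  {"delta_pos": [0, 0, -40], "turn": 0, "claw": 1},
  {"delta_pos": [0, 0, -40], "turn": 0, "claw": 1},
  {"delta_pos": [0, 0, -40], "turn": 0, "claw": 1},
  {"delta_pos": [0, 0, -40], "turn": 0, "claw": 1},
  {"delta_pos": [0, 0, -40], "turn": 0, "claw": 1},
  {"delta_pos": [0, 0, 0], "turn": 0, "claw": 1},
])

```text
time_s: 77.1
tcp_pos: [0.6123, 0.012, 0.2979]
ee_rot: [[-0.283, -0.959, 0.009], [-0.959, 0.283, 0.001], [-0.004, -0.008, -1.0]]
wrist_force: [0.5, 0.5, 0.7]
gripper_width: 1.001
gripper_force: 0.0
```

```bash
python3 -c "
from h import *
to(list(W([-65,-155,0])[:2])+[.3]); ptr(); ptr('side')
c=cap('side'); w=cap('wrist'); x,y=map(int,proj(w,W([-65,-155,115])))
a=cv2.resize(c['color'][200:390,70:260],(400,400)); b=cv2.resize(w['color'][max(0,y-50):y+50,x-50:x+50],(400,400))
cv2.imwrite('pics/fin.png',np.hstack([a,b])[:,:,::-1])"
```

```text
t 77.1 tcp [612.3  12.  297.9] yaw_y 163.5 tilt [-0.0038 -0.0081 -1.    ] F [0.5 0.5 0.7] w 1.001 gf 0.0 q [ 16.  18.   6.   0. -77. -33.]
delta tool mm [ 0.7  1.5 -2.1]
ptr angle rad from dot [(np.float64(212.0), np.float64(0.01)), (np.float64(208.0), np.float64(0.04)), (np.float64(208.0), np.float64(0.02)), (np.float64(208.0), np.float64(-0.01)), (np.float64(208.0), np.float64(-0.03)), (np.float64(187.0), np.float64(0.06))]
ptr angle rad from dot [(np.float64(165.0), np.float64(1.4)), (np.float64(165.0), np.float64(1.38)), (np.float64(165.0), np.float64(1.37)), (np.float64(165.0), np.float64(1.35)), (np.float64(162.0), np.float64(2.24)), (np.float64(162.0), np.float64(2.22))]
```

View pics/fin.png

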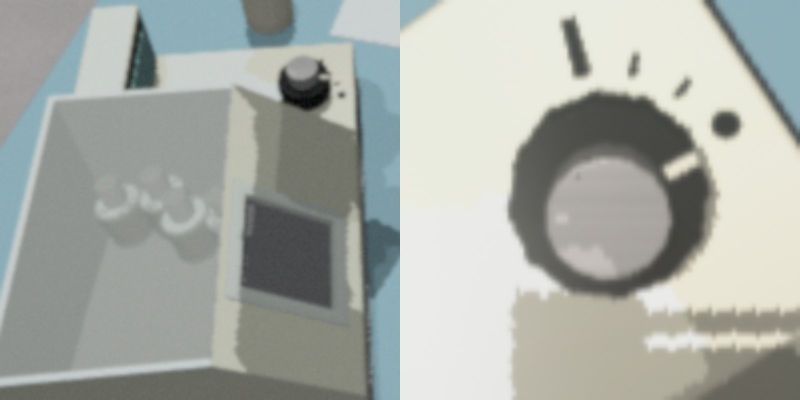

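The final picture shows the shutter filling the hatch (left half). The pointer at (683,165) aims at the dot at (726,124), which measures about 0.01 rad, and the arm is clear. Handing in.

```bash
python3 -c "
from h import *
print(ticket.finish_job())"
```

```text
the job is handed in; nothing more can be done
None
```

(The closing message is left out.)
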